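Swing a plank into a drilling jig about its post

ROBOT

A 7-joint arm with a two-finger parallel gripper is mounted at the origin on the work surface. World frame = base frame: x ahead of the robot, y to its left, z up, the work surface at z = 0. Lengths are in m, angles in rad, forces in N, time in s.
With the tool pointing down it reaches from about 0.425 to 0.925 m from the base axis. Payload 6.8 kg.
Tool frame: the origin (TCP) lies on the centre line of the jaws, within the pads' length; the fingertips stand bot.finger_overhang ahead of it and the grasp point (between the pads) lies 3 mm ahead of it (bot.finger_overhang is the distance from the TCP to the fingertips, in m); z points along the fingers, y is the direction in which the jaws open and shut (so a half turn about z gives the same grasp; the last joint's range is limited). The gripper opens to 85 mm and grips with 20 to 120 N. Pads are 22 mm wide; open, the fingers measure 114 mm over their backs; the gripper's body (76 mm by 85 mm) begins 54 mm behind the grasp point. The pads swing forward as they close: fully open they stand 13 mm farther back than shut.
Start: joints at [-1.24, 0.477, 0.022, 1.555, -0.011, 1.109, -0.083], TCP at [0.287, 0.611, 0.253] pointing down, gripper open.
Joint ranges: [-2.96, 2.96], [-0.34, 2.1], [-1.41, 1.46], [0.24, 2.44], [-1.37, 4.51], [0.17, 1.92], [-2.96, 2.96]. Speed limits (rad/s): [2.39, 2.39, 3.14, 3.14, 3.14, 3.14, 3.14].

INTERFACE

Orientations are given as a unit quaternion [w, x, y, z].
In Python, from station import bot gives the robot as it stands.
- The arm moves only by the tool drive_tool, never from a script. Its argument "increments" is text: rows parted by semicolons, each of 4 numbers parted by spaces: the shift along the world's x, y, z in m, then the turn about the world's z in rad. In form: tx ty tz spin; .... A call has 1 to 12 rows; each row shifts and turns the commanded pose from where the row before left it; what a row does not reach is not made up. A row lasts 1/12 s, in which the tool goes at most 41.7 mm and 7.16 degrees, less where a joint would pass 70% of its speed; a pose out of reach is approached as far as the arm can. A call is refused whole if a number of a shift passes 0.0417 or a number of a turn 0.125, either way. A call with a gripper value outside its range is refused whole. "grip" is the opening, from 0 (shut) to 1 (fully open), set as the call begins (left out, the last holds). The fingers move at their own pace and stop on an object; "squeeze" is the grip in N (left out, the last holds). Time passes only in rows, so rows that do not move let the fingers close. It gives the time, the measured TCP pose, the force and the opening at its end, in the units of the state.
- bot.get_obs(): the state, without advancing time (a new reading comes with each control period).
- bot.read_camera(name): name is "side" or "top"; returns the picture (420x560x3 uint8, red, green, blue); there is no depth.
- bot.calibration(name): a dict with "fx", "fy", "cx", "cy" (pixels), "camera_from_world" (4x4, takes a point from world to camera coordinates). Camera axes: x right, y down, z forward; pixel columns grow to the right and rows downward; lengths in m; the calibration is good to about 2 mm. A picture is of the moment at which its call begins. calibration takes no time and is no camera call.
- bot.hand_in(): hands the job in, once; it reports no verdict.
The state is a dict: "t": time; "q": joint angles; "joint_vel": joint speeds; "joint_torque": joint torques, N m; "eef_pos": TCP position; "tool_rot": TCP orientation; "contact_force": force on the tool from outside, world axes, zero at the start; "torque": the same for the moment, N m; "gripper_width": opening from 0.0 (shut) to 1.0 (fully open).
Only numpy, scipy, OpenCV 4.12 (cv2) and the standard library are available. Lean on these libraries where they do the work, as an engineer would, in place of code of your own. Each camera call takes 0.05 s, during which the arm holds its last target.

TASK

Load the pine plank into the drilling jig: keeping it flat on the bed, tuck its end in behind the post and up to the end stop while it still lies at a slant, then swing it round about the post, pressing it in against the fence's spring plunger until the catch snaps shut in front of it and it rests in line, its end at the stop. The fence's setting is only roughly known, so work by feel: never push the plank on the jig, or lean on the jig, harder than 20 N (about 2 kg), and leave the chuck key, vice and jar where they are.

Things in the scene. Friction and masses are not known exactly. Their poses are not given: they have to be found in the camera images.
- bed: White board 330 x 500 mm, 18 mm thick, fixed on the bench: the drilling jig's bed. Origin under its centre at bench level; axes and origin are the jig's. The plank slides on its top (z = 18 mm).
- jig: Drilling jig fixed on the bed. Origin under the bed's centre at bench level; x towards the fence (away from the robot at yaw 0), y along the fence towards the end stop, z up. Fence, end stop, post, plunger and catch form one rigid carriage, locked, but at a setting up to 10 mm either way along x (see fence_mark).
- fence_mark (a point): Point on the bed top (jig x = 110, y = 0 mm) below the aluminium fence's straight face in the carriage's middle setting. The whole carriage may be locked up to 10 mm nearer or farther along the jig's x; this is not measured: feel or see it. All x given here are for the middle setting; y are exact. Fence y -220 to 220 mm, 40 mm high over the bed, a knob near each end up to 60 mm.
- stop_mark (a point): Point on the bed top (jig x = 110, y = 160 mm) where, in the middle setting, the fence meets the face of the steel end stop. The stop is a block 34 mm high over the bed; its face looks along -y of the jig and runs from the fence out to jig x = 34 mm.
- post_mark (a point): Point on the bed top (jig x = 50, y = 148 mm) of the post's axis in the middle setting. Fixed steel stud, 12 mm thick: 54 mm free between it and the fence. Its 27 mm washer (underside 31 mm over the bed, stud top 44 mm) overhangs, so the plank's end can only slide in under it. With corner on fence and end at stop, a plank slanted 0.2 to 0.55 rad has about 2 mm to spare at the post.
- plunger_mark (a point): Point on the bed top (jig x = 110, y = -70 mm) under the fence's brass spring plunger: a 12 mm pin standing 8 mm out of the fence face, 12.5 mm over the bed. Its spring takes 1 N per mm: 4 N with the plank in place, 8 N pressed flush. It holds the loaded plank's tail up against the catch, 4 mm off the fence; the end behind the post may lie 0 to 4 mm off the fence.
- catch (a joint): Spring catch at the tail end of the fence, 23 mm high: blue arm on an upright pivot (20 mm thick) at jig x = -10, y = -165 mm, pointing to the fence, steel nose slanted on the robot's side, red tab. 0 = shut (at rest); a swung-in plank's tail pushes the nose aside to -y, to about 0.2 rad; it snaps back (2 N) only with the plank within 2 mm of the fence, which takes 10 to 17 N at the tail.
- plank: Pine plank 300 x 50 x 25 mm, about 0.25 kg, lying flat on the bed in front of the fence, at a slant of 0.35 to 0.55 rad to it. Origin at the centre of its underside, x along its length towards the end that goes behind the post, y across it, z up.
- plank_end (a point): Middle of the plank's end face that goes behind the post (150 mm from the middle, 12.5 mm above its underside).
- plank_tail (a point): Middle of the plank's other end face, the tail, which swings in past the catch.
- chuck_key: Bystander: steel drill chuck key lying on the bed's front corner on the end-stop side, about 98 x 70 mm, 18 mm high. Origin below the middle of its shank.
- drill_vice: Bystander: blue drill vice on the bench, about 185 x 90 mm, 58 mm high. Origin under its middle.
- screw_jar: Bystander: jar of screws with a yellow cap, 66 mm wide, 85 mm high. Origin under its middle.

How it is judged:
By the outcome, as a careful person would: the job done as asked, in the order asked, and still so for the second after the job is handed in, with the robot touching nothing.
It also fails if it takes over 72 s, if anything falls off the work surface, if the arm or the gripper's body presses on something with over 40 N, if the wrist force passes 120 N, or if a joint passes its speed limit or range.

## Working session

There is one attempt and no reset: what is moved stays moved. The work goes in short steps, Python scripts to look and compute and a tool call to move; the robot and the scene stay as the last step left them, time stands still between calls to the robot, and variables do not carry over. Pictures are saved under pics/ and viewed, and the job is handed in when it is done.

Besides the shell and the picture viewer there is one more tool, called after "Call:" as name(argument=value, ...), one argument or row to a line, values as JSON. drive_tool: Moves the arm, as the interface text tells. Its arguments: {"type":"object","properties":{"increments":{"type":"string"},"grip":{"type":"number"},"squeeze":{"type":"number"}},"required":["increments"]}

```bash
ls; mkdir -p pics
python3 - <<'E'
from station import bot
import cv2, numpy as np
o=bot.get_obs()
for k,v in o.items(): print(k,np.round(v,4) if not isinstance(v,dict) else v)
print(bot.finger_overhang)
for n in ("top","side"):
    im=bot.read_camera(n); cv2.imwrite(f"pics/{n}0.png",im[:,:,::-1])
    c=bot.calibration(n); print(n,{k:np.round(v,4).tolist() for k,v in c.items()})
E
```

```text
pics
t 0.0
q [-1.2401  0.4778  0.0223  1.5565 -0.0115  1.1093 -0.0831]
joint_vel [-0.0012  0.0006 -0.0001 -0.0007  0.0007 -0.0006 -0.    ]
joint_torque [ 5.00000e-04 -5.96449e+01  1.60840e+00 -2.81206e+01  1.25000e-02
  8.90000e-03 -0.00000e+00]
eef_pos [0.2866 0.6105 0.2523]
tool_rot [-1.000e-04  2.176e-01  9.760e-01 -9.000e-04]
contact_force [ 0.0274  0.7893 -0.2907]
torque [-0.0406 -0.046   0.0066]
gripper_width 0.9961
0.022
top {'fx': 444.8407, 'fy': 444.8407, 'cx': 277.5306, 'cy': 220.0277, 'camera_from_world': [[0.0233, -0.9997, 0.0113, -0.0316], [-0.9955, -0.0242, -0.0913, 0.5631], [0.0916, -0.0092, -0.9958, 1.145], [0.0, 0.0, 0.0, 1.0]]}
side {'fx': 379.8756, 'fy': 379.8756, 'cx': 276.4658, 'cy': 206.4338, 'camera_from_world': [[0.9135, -0.4067, -0.0027, -0.5032], [-0.2078, -0.461, -0.8627, 0.1718], [0.3497, 0.7887, -0.5056, 0.9572], [0.0, 0.0, 0.0, 1.0]]}
```

View pics/top0.png

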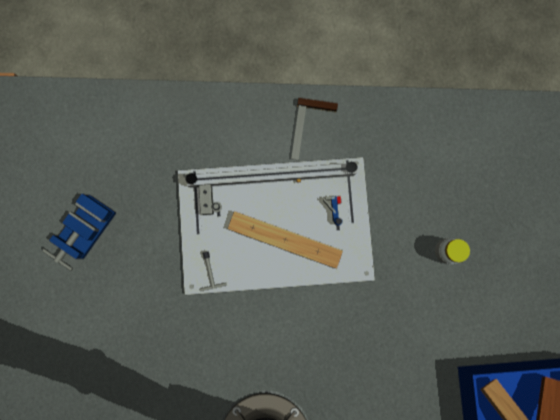

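View pics/side0.png

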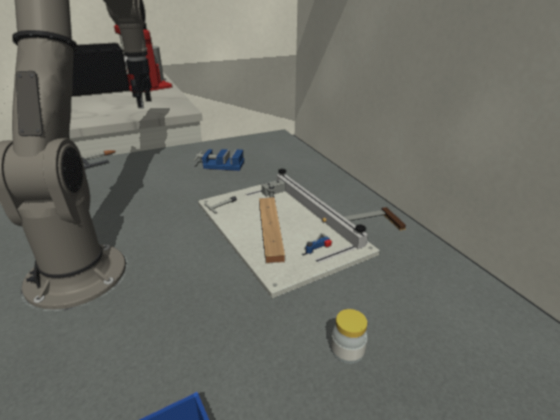

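The top view shows the bed (corners about (179,171), (363,158), (374,281), (185,294)). The fence runs along its upper edge, the stop and post are at upper left (205,200)/(217,208), the catch at (335,208), and the plank from (230,220) to (340,260). Next I measure.

```bash
cat > h.py <<'E'
import cv2, numpy as np
from station import bot
def ray(n,uv):
    c=bot.calibration(n);T=np.array(c["camera_from_world"]);R=T[:3,:3];t=T[:3,3]
    uv=np.atleast_2d(uv).astype(float)
    d=np.c_[(uv[:,0]-c["cx"])/c["fx"],(uv[:,1]-c["cy"])/c["fy"],np.ones(len(uv))]@R
    return -R.T@t,d
def onz(n,uv,z):
    o,d=ray(n,uv);s=(z-o[2])/d[:,2];return o+d*s[:,None]
def proj(n,P):
    c=bot.calibration(n);T=np.array(c["camera_from_world"]);P=np.atleast_2d(P)
    q=P@T[:3,:3].T+T[:3,3];return np.c_[c["fx"]*q[:,0]/q[:,2]+c["cx"],c["fy"]*q[:,1]/q[:,2]+c["cy"]]
def plankmask(im):
    h=cv2.cvtColor(im,cv2.COLOR_RGB2HSV)
    return cv2.inRange(h,(8,80,90),(24,255,255))
E
python3 - <<'E'
from h import *
im=cv2.imread("pics/top0.png")[:,:,::-1].copy()
# bed
h=cv2.cvtColor(im,cv2.COLOR_RGB2HSV)
roi=np.zeros(im.shape[:2],np.uint8);roi[140:310,160:390]=255
m=cv2.inRange(h,(0,0,140),(180,60,255))&roi
m=cv2.morphologyEx(m,cv2.MORPH_CLOSE,np.ones((3,3)))
cs=max(cv2.findContours(m,0,1)[0],key=cv2.contourArea)
hull=cv2.convexHull(cs); ap=cv2.approxPolyDP(hull,6,True)[:,0]; print("bed px",ap.tolist())
r=cv2.minAreaRect(cs);b=cv2.boxPoints(r);W=onz("top",b,0.018);print("bed box",b.tolist());print(W.round(4));print(W.mean(0),np.linalg.norm(np.diff(W,axis=0),axis=1))
print(onz("top",ap,0.018).round(4))
m=plankmask(im)&roi
cs=max(cv2.findContours(m,0,1)[0],key=cv2.contourArea);print(cv2.contourArea(cs))
r=cv2.minAreaRect(cs);b=cv2.boxPoints(r);W=onz("top",b,0.043);print("plank",b.tolist());print(W.round(4),W.mean(0),np.linalg.norm(np.diff(W,axis=0),axis=1))
cv2.imwrite("pics/crop0.png",cv2.resize(im[150:305,170:385,::-1],None,fx=3.7,fy=3.7,interpolation=cv2.INTER_CUBIC))
s=cv2.imread("pics/side0.png")[165:300,190:385];cv2.imwrite("pics/scrop0.png",cv2.resize(s,None,fx=4,fy=4,interpolation=cv2.INTER_CUBIC))
E
```

```text
bed px [[362, 158], [373, 279], [185, 293], [178, 171]]
bed box [[175.76649475097656, 170.73098754882812], [365.0862731933594, 157.2081298828125], [373.89849853515625, 280.57867431640625], [184.57870483398438, 294.1015319824219]]
[[ 0.69    0.2565  0.018 ]
 [ 0.7399 -0.2499  0.018 ]
 [ 0.4111 -0.2748  0.018 ]
 [ 0.3649  0.2193  0.018 ]]
[ 0.55144688 -0.01221787  0.018     ] [0.50883808 0.3297478  0.49618388]
[[ 0.7375 -0.2416  0.018 ]
 [ 0.4151 -0.2724  0.018 ]
 [ 0.3677  0.2183  0.018 ]
 [ 0.6894  0.2505  0.018 ]]
2053.0
plank [[226.8466796875, 228.67153930664062], [233.32843017578125, 210.84671020507812], [342.36492919921875, 250.496337890625], [335.8831787109375, 268.3211669921875]]
[[ 0.5365  0.1125  0.043 ]
 [ 0.5833  0.0972  0.043 ]
 [ 0.4872 -0.1872  0.043 ]
 [ 0.4411 -0.171   0.043 ]] [ 0.51201421 -0.03711514  0.043     ] [0.04918184 0.3002386  0.04892047]
```

View pics/crop0.png

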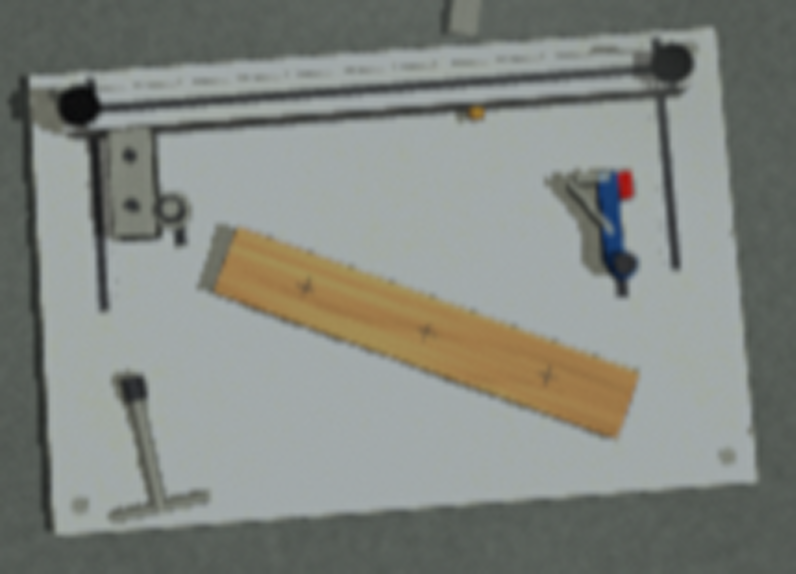

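View pics/scrop0.png

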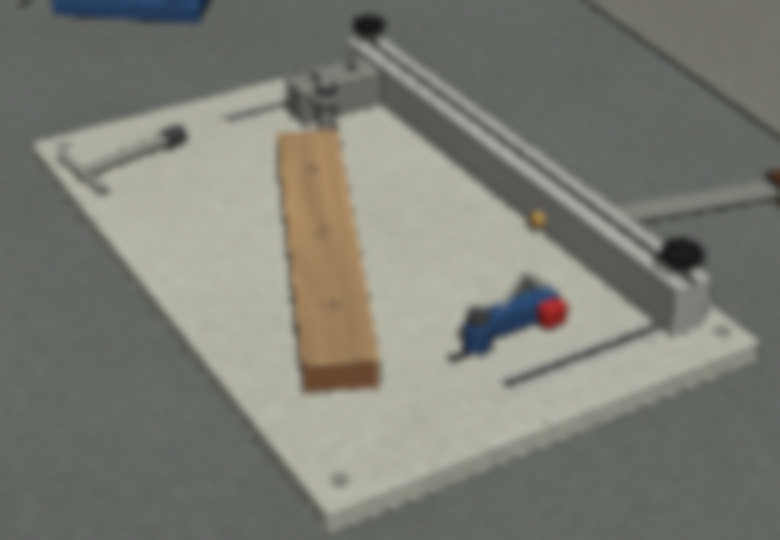

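The plank measures 300 x 49 mm, which matches, and the crop shows the fence, stop, washer and catch clearly. I fit the bed frame and look closer to estimate the carriage offset.

Run:
```python
from h import *
from scipy.optimize import least_squares
im=cv2.imread("pics/top0.png")[:,:,::-1].copy()
g=cv2.cvtColor(im,cv2.COLOR_RGB2GRAY)
roi=np.zeros(g.shape,np.uint8);roi[140:310,160:390]=255
# sub-pixel edges of the bed: max gradient across each predicted side
c=np.array([0.5525,-0.0125]);th=0.0965
def J(p,P): # jig->world
    P=np.atleast_2d(P);R=np.array([[np.cos(p[2]),-np.sin(p[2])],[np.sin(p[2]),np.cos(p[2])]])
    return np.c_[P[:,:2]@R.T+p[:2],P[:,2]]
p=np.array([c[0],c[1],th])
gf=cv2.GaussianBlur(g,(3,3),0).astype(np.float32)
def samp(uv): return cv2.remap(gf,uv[:,0].astype(np.float32).reshape(-1,1),uv[:,1].astype(np.float32).reshape(-1,1),cv2.INTER_LINEAR)[:,0]
offs=np.arange(-12,12.1,0.5)/1000
for it in range(4):
    res=[];
    for side,t0 in [("x-",np.linspace(-220,220,60)),("y+",np.linspace(-150,90,40)),("y-",np.linspace(-150,90,40))]:
        for t in t0/1000:
            if side=="x-": P=np.array([[-.165+o,t,.018] for o in offs]);k=0;nom=-.165
            else:
                s=1 if side=="y+" else -1; P=np.array([[t,s*(.25-o),.018] for o in offs]);k=1;nom=s*.25
            v=samp(proj("top",J(p,P))); d=np.diff(v); i=int(np.argmax(d))
            if d[i]>4 : 
                o=(offs[i]+offs[i+1])/2; res.append((k,nom,t,o if side=="x-" else -s*o))
    # update pose: residual error e along axis k at location
    A=[];B=[]
    for k,nom,t,e in res:
        x,y=(nom,t) if k==0 else (t,nom)
        A.append([1,0,-y] if k==0 else [0,1,x]);B.append(e)
    A=np.array(A);B=np.array(B)
    r=least_squares(lambda z:A@z-B,np.zeros(3),loss="soft_l1",f_scale=.001).x
    R=np.array([[np.cos(p[2]),-np.sin(p[2])],[np.sin(p[2]),np.cos(p[2])]])
    p[:2]+=R@r[:2];p[2]+=r[2]
    print(p.round(4),r.round(5),len(B),np.abs(A@r-B).mean())
np.save("jig.npy",p)
S=8;u0,v0=178,155
z=cv2.resize(im[v0:v0+65,u0:u0+90,::-1],None,fx=S,fy=S,interpolation=cv2.INTER_CUBIC);cv2.imwrite("pics/stop0.png",z)
C,_=ray("top",[0,0]);print("cam",C, ray("side",[0,0])[0])
```

```text
[ 0.5525 -0.0116  0.0975] [7.00e-05 8.50e-04 1.02e-03] 140 0.0008124214997946838
[ 0.5527 -0.0118  0.0977] [ 0.00022 -0.00014  0.00021] 140 0.0008278425945505574
[ 0.5525 -0.0116  0.097 ] [-0.00025  0.0002  -0.00068] 140 0.0008732384855724859
[ 0.5526 -0.0115  0.0986] [1.30e-04 5.00e-05 1.58e-03] 140 0.0007627926628210145
cam [ 0.45647932 -0.00746094  1.19193517] [ 0.16069645 -0.88043561  0.63086692]
```

View pics/stop0.png

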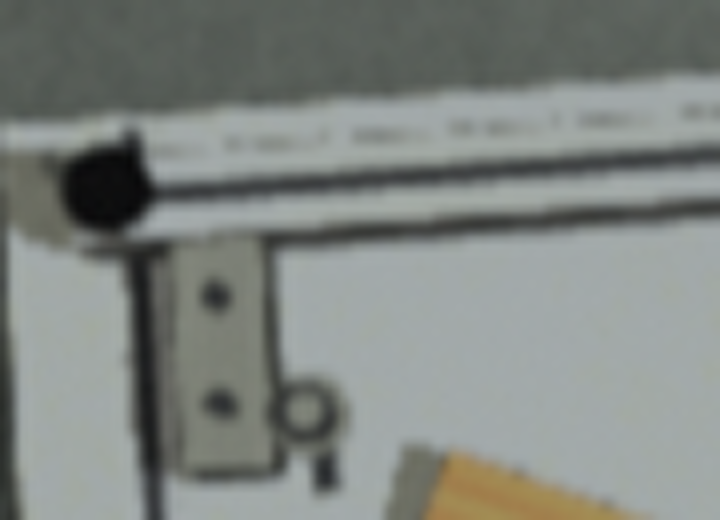

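The zoom shows the washer centred at about (306,412), the stop block's lower-right corner at (275,470), and the fence face as a dark strip from (270,238) to (720,207). I compare these with predictions for various offsets.

```bash
cat >> h.py <<'E'
JP=np.array([0.5526,-0.0116,0.0977])
def j2w(P,p=JP):
    P=np.atleast_2d(P)/1000.;c,s=np.cos(p[2]),np.sin(p[2]);R=np.array([[c,-s],[s,c]])
    return np.c_[P[:,:2]@R.T+p[:2],P[:,2]]
def w2j(W,p=JP):
    W=np.atleast_2d(W);c,s=np.cos(p[2]),np.sin(p[2]);R=np.array([[c,-s],[s,c]])
    return np.c_[(W[:,:2]-p[:2])@R,W[:,2]]*1000
E
python3 - <<'E'
from h import *
zz=lambda u,v:[(u+.5)/8-.5+178,(v+.5)/8-.5+155]
def show(n,px,z,name): print(name,w2j(onz(n,px,z)).round(1).tolist())
show("top",zz(306,412),.0505,"washer nominal 50,148")
show("top",zz(275,470),.052,"stop corner nom 34,160")
show("top",[zz(300,234),zz(500,220),zz(700,206)],.058,"fence top edge? 110")
show("top",[zz(300,243),zz(500,230),zz(700,215)],.018,"fence bottom edge? 110")
show("top",zz(105,188),.078,"knob")
im=cv2.imread("pics/side0.png")
for nm,(u0,v0,w,h,S) in dict(a=(250,170,70,50,11),b=(290,190,90,70,8)).items():
    z=cv2.resize(im[v0:v0+h,u0:u0+w],None,fx=S,fy=S,interpolation=cv2.INTER_CUBIC)
    if nm=="b":
        for d,col in ((-10,(255,0,0)),(0,(0,255,0)),(10,(0,0,255))):
            for zc in (18,58):
                q=proj("side",j2w([[110+d,-220,zc],[110+d,220,zc]]));q=((q-[u0,v0]+.5)*S-.5).astype(int)
                cv2.line(z,q[0].tolist(),q[1].tolist(),col,1)
    cv2.imwrite(f"pics/side_{nm}.png",z)
E
```

```text
washer nominal 50,148 [[55.9, 149.0, 50.5]]
stop corner nom 34,160 [[37.7, 159.9, 52.0]]
fence top edge? 110 [[112.7, 146.4, 58.0], [112.6, 82.0, 58.0], [112.5, 17.4, 58.0]]
fence bottom edge? 110 [[117.0, 151.3, 18.0], [116.5, 84.6, 18.0], [116.8, 17.7, 18.0]]
knob [[128.2, 204.6, 78.0]]
```

View pics/side_b.png

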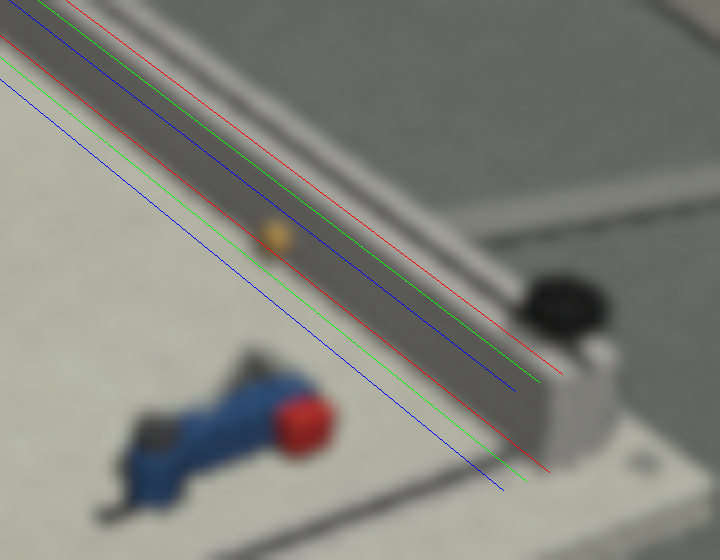

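View pics/side_a.png

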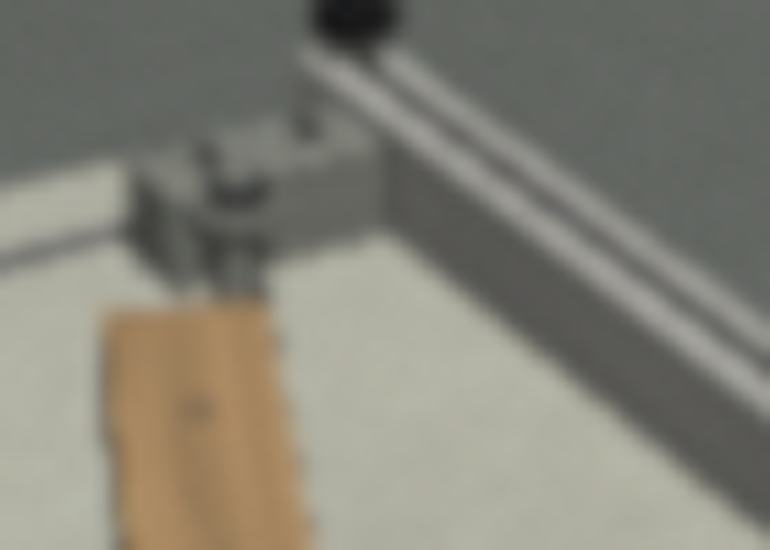

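Call:
drive_tool(
  increments="0.0118 -0.038 0 -0.081;0.0118 -0.038 0 -0.081;0.0118 -0.038 0 -0.081;0.0118 -0.038 0 -0.081;0.0118 -0.038 0 -0.081;0.0118 -0.038 0 -0.081;0.0118 -0.038 0 -0.081;0.0118 -0.038 0 -0.081;0.0118 -0.038 0 -0.081;0.0118 -0.038 0 -0.081;0.0118 -0.038 0 -0.081;0.0118 -0.038 0 -0.081",
  grip=1,
)

```text
t: 1.1
eef_pos: [0.4283, 0.1531, 0.2532]
tool_rot: [-0.0, 0.65, 0.76, 0.0]
contact_force: [0.2, -0.4, -0.7]
gripper_width: 0.997
```

Call:
drive_tool(
  increments="0.0118 -0.038 0 -0.081;0.0118 -0.038 0 -0.081;0.0118 -0.038 0 -0.081;0.0118 -0.038 0 -0.081;0.0118 -0.038 -0.01 -0.081;0.0118 -0.038 -0.02 -0.081;0 0 -0.03 0;0 0 -0.03 0;0 0 -0.02 0;0 0 0 0;0 0 0 0",
)

```text
t: 2.02
eef_pos: [0.4976, -0.0706, 0.144]
tool_rot: [-0.001, 0.813, 0.583, -0.001]
contact_force: [0.5, 0.5, 0.3]
gripper_width: 1.001
```

Call:
drive_tool(
  increments="0.0015 -0.0045 -0.02 0;0 0 -0.025 0;0 0 -0.025 0;0 0 -0.015 0;0 0 -0.008 0;0 0 -0.005 0;0 0 0 0;0 0 0 0",
)

```text
t: 2.68
eef_pos: [0.5008, -0.075, 0.0477]
tool_rot: [0.001, 0.812, 0.583, 0.001]
contact_force: [0.6, -0.6, 0.1]
gripper_width: 1.0
```

Run:
```python
from h import *
for n in ("top","side"):
    im=bot.read_camera(n); 
    a=im[150:305,170:385] if n=="top" else im[150:300,180:390]
    cv2.imwrite(f"pics/{n}1.png",cv2.resize(a[:,:,::-1],None,fx=3.7,fy=3.7,interpolation=cv2.INTER_CUBIC))
o=bot.get_obs();print(o["eef_pos"],o["contact_force"])
```

```text
[ 0.50083417 -0.07500013  0.04775615] [-0.14455726 -0.52169137 -0.14518876]
```

View pics/side1.png

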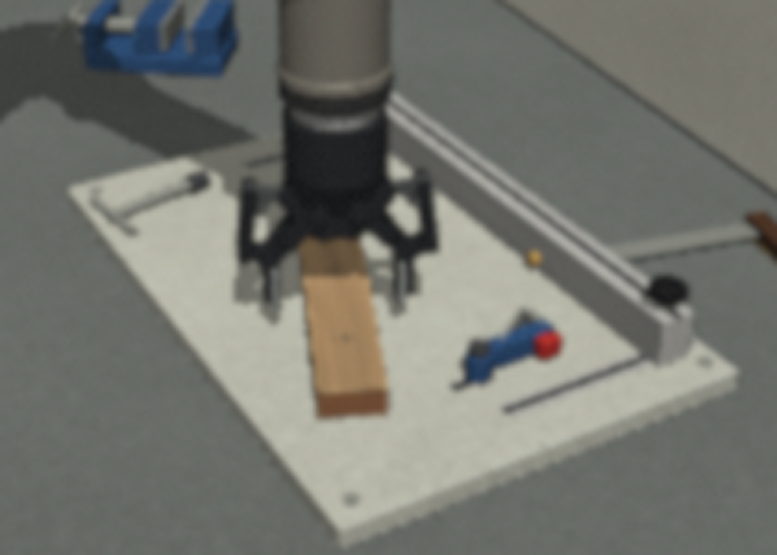

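The jaws straddle the plank clear on both sides (the side crop shows the fingers at (268,290) and (400,290), the plank between). Closing gently.

Call:
drive_tool(
  increments="0 0 0 0;0 0 0 0;0 0 0 0;0 0 0 0;0 0 0 0;0 0 0 0",
  grip=0.3,
  squeeze=40,
)

```text
t: 3.28
eef_pos: [0.5003, -0.075, 0.0472]
tool_rot: [0.0, 0.813, 0.583, 0.0]
contact_force: [-1.7, 0.3, 6.0]
gripper_width: 0.574
```

Run:
```python
from h import *
o=bot.get_obs();print(o["eef_pos"],o["contact_force"],o["torque"],o["gripper_width"])
im=bot.read_camera("side")
cv2.imwrite("pics/side2.png",cv2.resize(im[190:260,230:320,::-1],None,fx=8,fy=8,interpolation=cv2.INTER_CUBIC))
```

```text
[ 0.50030017 -0.07501017  0.04717564] [-1.69417386  0.29345348  6.02296096] [0.08794827 0.18128659 0.04850736] 0.5742836255138722
```

View pics/side2.png

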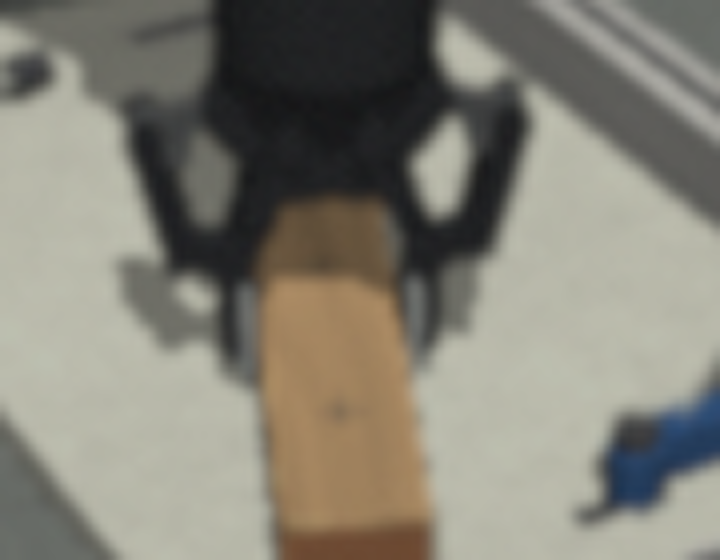

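Call:
drive_tool(
  increments="0 0 0.0005 0;0 0 0 0",
)

```text
t: 3.5
eef_pos: [0.4999, -0.075, 0.0472]
tool_rot: [0.0, 0.813, 0.583, 0.0]
contact_force: [-1.1, 1.1, 2.3]
gripper_width: 0.572
```

Run:
```python
from h import *
o=bot.get_obs();print(o["eef_pos"],o["contact_force"],o["torque"],o["gripper_width"])
im=bot.read_camera("top");cv2.imwrite("pics/top2.png",im[:,:,::-1])
m=plankmask(im);m[:140]=0;m[310:]=0;m[:,:160]=0;m[:,390:]=0
for c in cv2.findContours(m,0,1)[0]:
    if cv2.contourArea(c)>60:
        b=cv2.boxPoints(cv2.minAreaRect(c));print(cv2.contourArea(c),b.round(1).tolist());print(w2j(onz("top",b,.043)).round(1).tolist())
cv2.imwrite("pics/top2c.png",cv2.resize(im[150:305,170:385,::-1],None,fx=3.7,fy=3.7,interpolation=cv2.INTER_CUBIC))
```

```text
[ 0.4999424  -0.07497194  0.0471924 ] [-1.09669628  1.08316712  2.33923945] [ 0.00338499  0.12008948 -0.02854264] 0.5720746395189079
155.0 [[326.1000061035156, 265.20001220703125], [333.1000061035156, 247.8000030517578], [342.3999938964844, 251.60000610351562], [335.3999938964844, 269.0]]
[[-116.8, -123.3, 43.0], [-73.6, -145.0, 43.0], [-84.9, -168.2, 43.0], [-128.1, -146.4, 43.0]]
923.0 [[227.10000610351562, 229.10000610351562], [233.60000610351562, 211.10000610351562], [283.29998779296875, 229.1999969482422], [276.79998779296875, 247.1999969482422]]
[[-5.1, 124.6, 43.0], [40.4, 104.7, 43.0], [-16.0, -20.4, 43.0], [-61.1, -0.1, 43.0]]
```

View pics/top2c.png

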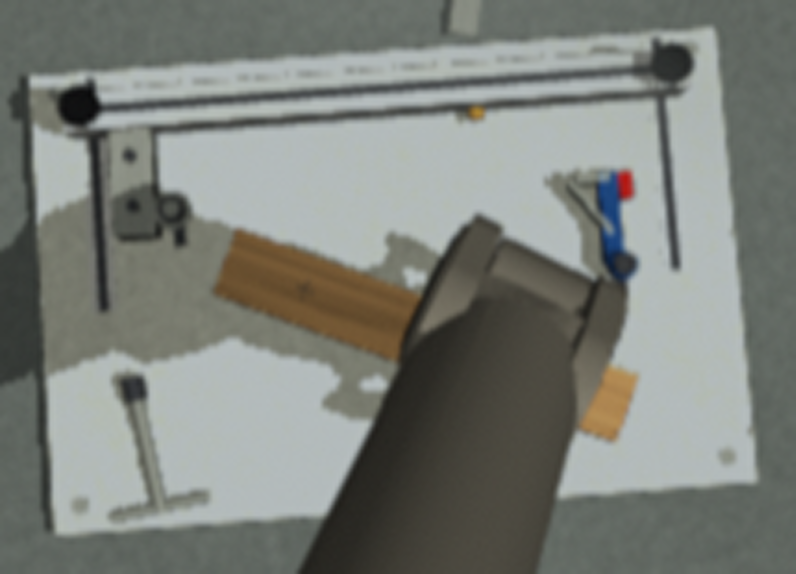

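Run:
```python
from h import *
q=proj("side",j2w([[165,-250,18],[-165,-250,18],[-165,250,18]]))
print("bed corners pred side",q.round(1).tolist())
s=cv2.imread("pics/side0.png")
S=8;out=[]
for (u,v) in q[:2].round().astype(int):
    a=cv2.resize(s[v-20:v+20,u-22:u+22],None,fx=S,fy=S,interpolation=cv2.INTER_CUBIC);out.append(a)
    print(u-22,v-20)
p=((q[:2]-np.array([[u-22,v-20] for u,v in q[:2].round().astype(int)])+.5)*S-.5).astype(int)
for a,pp in zip(out,p): cv2.circle(a,pp.tolist(),3,(0,0,255),-1)
cv2.imwrite("pics/bedc.png",np.hstack(out))
# side fence lines measured on crop side_b (8x at 290,190)
zb=lambda u,v:[(u+.5)/8-.5+290,(v+.5)/8-.5+190]
print("fence bottom side",w2j(onz("side",[zb(100,110),zb(400,350)],.018)).round(1).tolist())
za=lambda u,v:[(u+.5)/11-.5+250,(v+.5)/11-.5+170]
print("washer side",w2j(onz("side",za(236,188),.0505)).round(1).tolist(),"stop/fence bottom corner (110,160)",w2j(onz("side",za(388,232),.018)).round(1).tolist())
t=lambda u,v:[(u+.5)/3.7-.5+170,(v+.5)/3.7-.5+150]
print("catch pivot,noseend,tab",w2j(onz("top",[t(622,263),t(555,180),t(612,172),t(626,185)],.041)).round(1).tolist())
print("plunger",w2j(onz("top",t(475,113),.0305)).round(1).tolist())
```

```text
bed corners pred side [[378.8, 249.4], [270.5, 292.4], [197.2, 200.0]]
357 229
249 272
fence bottom side [[121.9, 59.8, 18.0], [121.2, -137.2, 18.0]]
washer side [[61.4, 157.3, 50.5]] stop/fence bottom corner (110,160) [[118.1, 162.6, 18.0]]
catch pivot,noseend,tab [[-4.2, -163.5, 41.0], [57.9, -121.3, 41.0], [60.6, -162.0, 41.0], [50.7, -171.1, 41.0]]
plunger [[111.6, -69.5, 30.5]]
```

View pics/bedc.png

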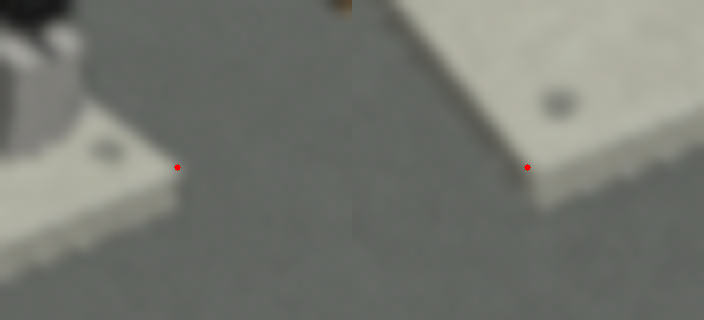

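The offset estimates cluster at about +6 mm (catch +5.8, plunger +5.6, washer +5.9). First I slide the plank to just short of the post, keeping the tail clear of the catch pivot.

Call:
drive_tool(
  increments="0.0055 0.0015 0 0;0.0055 0.0015 0 0;0.0055 0.0015 0 0;0.0055 0.0015 0 0;0.0055 0.0015 0 0;0.0055 0.0015 0 0;0.0055 0.0015 0 0;0.0055 0.0015 0 0;0 0 0 0",
)

```text
t: 4.3
eef_pos: [0.5449, -0.0629, 0.0472]
tool_rot: [0.0, 0.812, 0.583, 0.0]
contact_force: [1.6, -0.1, 1.5]
gripper_width: 0.573
```

```bash
cat > st.py <<'E'
from h import *
o=bot.get_obs();w,x,y,z=o["tool_rot"]
n=2*np.arctan2(y,x)-np.pi/2
F=np.array(o["contact_force"]);c,s=np.cos(JP[2]),np.sin(JP[2])
print("t %.2f"%o["t"],"tcp jig",w2j(o["eef_pos"]).round(2).tolist(),"slant %.4f"%(JP[2]-n),"F jig",[round(F[0]*c+F[1]*s,2),round(-F[0]*s+F[1]*c,2),round(F[2],2)],"tq",np.round(o["torque"],2),"g %.3f"%o["gripper_width"])
E
python3 st.py
python3 - <<'E'
from h import *
im=bot.read_camera("top");cv2.imwrite("pics/top3.png",im[:,:,::-1])
m=plankmask(im);m[:140]=0;m[310:]=0;m[:,:160]=0;m[:,300:]=0
for c in cv2.findContours(m,0,1)[0]:
    if cv2.contourArea(c)>60:
        b=cv2.boxPoints(cv2.minAreaRect(c));print(w2j(onz("top",b,.043)).round(1).tolist())
cv2.imwrite("pics/top3c.png",cv2.resize(im[155:240,170:300,::-1],None,fx=6,fy=6,interpolation=cv2.INTER_CUBIC))
E
```

```text
t 4.30 tcp jig [[-12.65, -50.27, 47.22]] slant 0.4234 F jig [np.float64(1.55), np.float64(-0.23), np.float64(1.51)] tq [ 0.07 -0.16 -0.09] g 0.573
[[39.3, 132.8, 43.0], [85.1, 113.6, 43.0], [33.8, -4.4, 43.0], [-11.8, 15.3, 43.0]]
```

View pics/top3c.png

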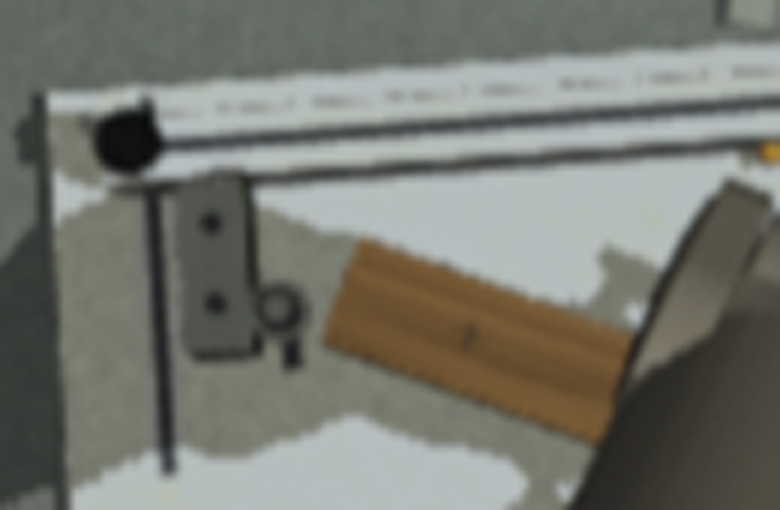

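Call:
drive_tool(
  increments="0.004 0.0001 0 0;0.004 0.0001 0 0;0.004 0.0001 0 0;0.004 0.0001 0 0;0.003 0 0 0;0.001 0 0 0;0 0 0 0",
)

```text
t: 4.93
eef_pos: [0.5632, -0.0628, 0.0472]
tool_rot: [-0.0, 0.813, 0.583, -0.0]
contact_force: [-3.8, -0.4, 6.0]
gripper_width: 0.578
```

```bash
python3 st.py
python3 - <<'E'
from h import *
im=bot.read_camera("top");cv2.imwrite("pics/top4.png",im[:,:,::-1])
m=plankmask(im);m[:140]=0;m[310:]=0;m[:,:160]=0;m[:,300:]=0
for c in cv2.findContours(m,0,1)[0]:
    if cv2.contourArea(c)>60:
        b=cv2.boxPoints(cv2.minAreaRect(c));print(w2j(onz("top",b,.043)).round(1).tolist())
cv2.imwrite("pics/top4c.png",cv2.resize(im[155:240,170:300,::-1],None,fx=6,fy=6,interpolation=cv2.INTER_CUBIC))
E
```

```text
t 4.93 tcp jig [[5.55, -52.01, 47.24]] slant 0.4238 F jig [np.float64(-3.84), np.float64(-0.01), np.float64(6.04)] tq [-0.    0.44  0.12] g 0.578
[[57.1, 131.0, 43.0], [103.2, 111.7, 43.0], [53.1, -3.4, 43.0], [7.3, 16.4, 43.0]]
```

View pics/top4c.png

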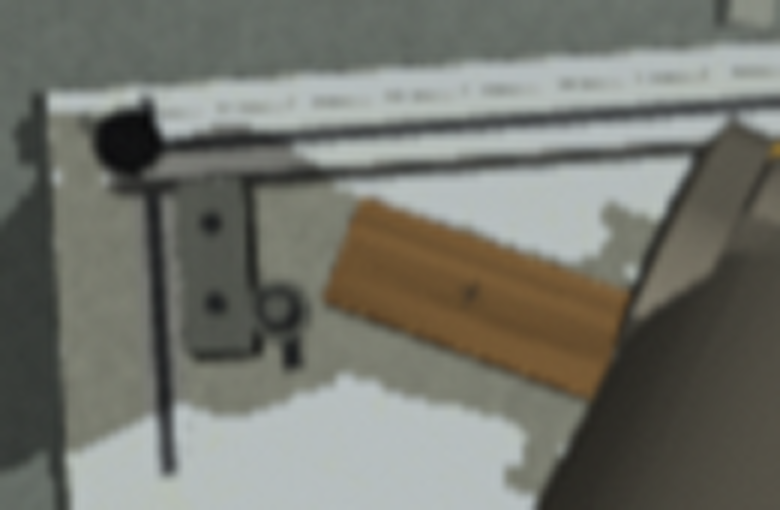

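Resistance is 3.8 N with a raised Fz of 6 N and little twist, which looks like bed friction from pressing down. I ease up a touch.

Call:
drive_tool(
  increments="0 0 0.0006 0;0 0 0 0;0 0 0 0",
)

```text
t: 5.23
eef_pos: [0.5635, -0.0625, 0.0474]
tool_rot: [-0.0, 0.812, 0.583, -0.0]
contact_force: [-0.6, 0.0, -1.4]
gripper_width: 0.57
```

```bash
python3 st.py
```

```text
t 5.23 tcp jig [[5.91, -51.7, 47.39]] slant 0.4237 F jig [np.float64(-0.57), np.float64(0.1), np.float64(-1.44)] tq [-0.    0.04  0.02] g 0.570
```

Call:
drive_tool(
  increments="0.002 0.0002 0 0;0.001 0.003 0 0;0.001 0.003 0 0;0.001 0.003 0 0;0.0003 0.001 0 0;0 0 0 0",
)

```text
t: 5.73
eef_pos: [0.5694, -0.0516, 0.0476]
tool_rot: [-0.0, 0.812, 0.583, 0.0]
contact_force: [0.1, -0.1, -0.8]
gripper_width: 0.57
```

```bash
python3 st.py
```

```text
t 5.73 tcp jig [[12.82, -41.45, 47.62]] slant 0.4227 F jig [np.float64(0.08), np.float64(-0.07), np.float64(-0.76)] tq [-0.06 -0.01 -0.02] g 0.570
```

Call:
drive_tool(
  increments="0.0008 0.003 0 0;0.0008 0.003 0 0;0.0008 0.003 0 0;0 0 0 0;0 0 0 0",
)

```text
t: 6.15
eef_pos: [0.5714, -0.0429, 0.0476]
tool_rot: [-0.0, 0.812, 0.583, -0.0]
contact_force: [-1.3, 0.2, -1.6]
gripper_width: 0.574
```

```bash
python3 st.py
python3 - <<'E'
from h import *
im=bot.read_camera("top")
m=plankmask(im);m[:140]=0;m[310:]=0;m[:,:160]=0;m[:,300:]=0
for c in cv2.findContours(m,0,1)[0]:
    if cv2.contourArea(c)>60:
        b=cv2.boxPoints(cv2.minAreaRect(c));print(w2j(onz("top",b,.043)).round(1).tolist())
cv2.imwrite("pics/top5c.png",cv2.resize(im[155:240,170:300,::-1],None,fx=6,fy=6,interpolation=cv2.INTER_CUBIC))
E
```

```text
t 6.15 tcp jig [[15.65, -32.96, 47.56]] slant 0.4228 F jig [np.float64(-1.32), np.float64(0.31), np.float64(-1.63)] tq [0.07 0.19 0.19] g 0.574
[[68.5, 149.7, 43.0], [114.7, 129.7, 43.0], [66.3, 22.7, 43.0], [20.4, 43.1, 43.0]]
```

View pics/top5c.png

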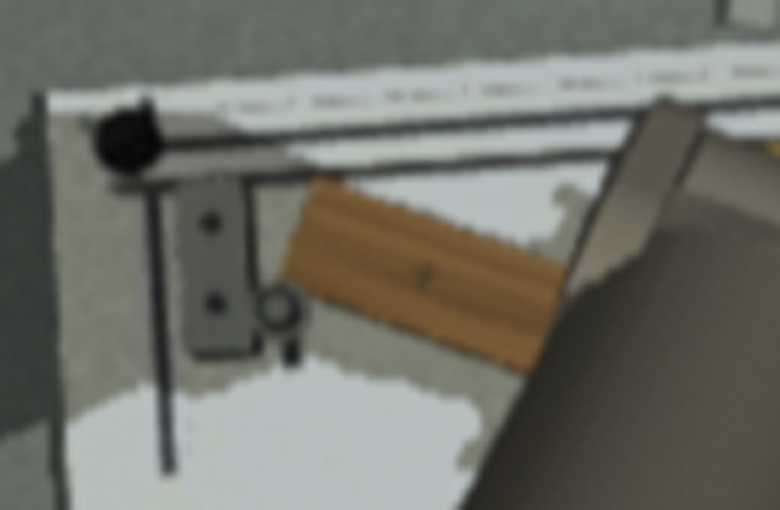

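The twist of +0.19 Nm with Fx −1.3 N fits the end corner just touching the fence, and the picture agrees (corner at (314,178) on the fence line). I back off 0.4 mm and slide along the fence towards the stop.

Call:
drive_tool(
  increments="-0.0004 0 0 0;-0.0002 0.002 0 0;-0.0002 0.002 0 0;-0.0002 0.002 0 0;0 0 0 0",
)

```text
t: 6.62
eef_pos: [0.5706, -0.0368, 0.0477]
tool_rot: [-0.0, 0.812, 0.583, 0.0]
contact_force: [-0.5, 0.3, -2.5]
gripper_width: 0.574
```

```bash
python3 st.py
```

```text
t 6.62 tcp jig [[15.46, -26.81, 47.65]] slant 0.4232 F jig [np.float64(-0.48), np.float64(0.39), np.float64(-2.47)] tq [-0.08  0.09  0.1 ] g 0.574
```

Call:
drive_tool(
  increments="-0.0001 0.001 -0.0002 0;-0.0001 0.001 0 0;-0.0001 0.001 0 0;0 0 0 0",
)

```text
t: 6.95
eef_pos: [0.5703, -0.0341, 0.0475]
tool_rot: [-0.0, 0.812, 0.583, 0.0]
contact_force: [-1.0, -0.3, -1.1]
gripper_width: 0.573
```

```bash
python3 st.py
```

```text
t 6.95 tcp jig [[15.43, -24.16, 47.51]] slant 0.4235 F jig [np.float64(-1.07), np.float64(-0.17), np.float64(-1.14)] tq [-0.03  0.18  0.16] g 0.573
```

Call:
drive_tool(
  increments="-0.0003 0.0008 0 0;-0.0001 0.0008 0 0;0 0 0 0",
)

```text
t: 7.2
eef_pos: [0.57, -0.0329, 0.0475]
tool_rot: [0.0, 0.813, 0.583, 0.0]
contact_force: [-0.3, -0.2, -1.7]
gripper_width: 0.574
```

```bash
python3 st.py
```

```text
t 7.20 tcp jig [[15.28, -22.85, 47.55]] slant 0.4239 F jig [np.float64(-0.28), np.float64(-0.15), np.float64(-1.67)] tq [-0.16  0.11 -0.02] g 0.574
```

Call:
drive_tool(
  increments="-0.0001 0.0008 0 0;-0.0001 0.0008 0 0;0 0 0 0",
)

```text
t: 7.45
eef_pos: [0.5697, -0.0325, 0.0476]
tool_rot: [0.001, 0.813, 0.582, -0.0]
contact_force: [-0.6, -5.4, -1.5]
gripper_width: 0.577
```

```bash
python3 st.py
```

```text
t 7.45 tcp jig [[14.96, -22.51, 47.59]] slant 0.4252 F jig [np.float64(-1.09), np.float64(-5.27), np.float64(-1.46)] tq [-1.    0.13 -0.17] g 0.577
```

The stop is felt (Fy −5.3 N, and TCP travel puts the corner at y about 160). I ease off slightly and look.

Call:
drive_tool(
  increments="0 -0.0007 0 0;0 0 0 0",
)

```text
t: 7.62
eef_pos: [0.5698, -0.0326, 0.0476]
tool_rot: [0.0, 0.813, 0.583, -0.0]
contact_force: [-0.8, -5.5, -1.5]
gripper_width: 0.575
```

```bash
python3 st.py
python3 - <<'E'
from h import *
im=bot.read_camera("top")
m=plankmask(im);m[:140]=0;m[310:]=0;m[:,:160]=0;m[:,300:]=0
for c in cv2.findContours(m,0,1)[0]:
    if cv2.contourArea(c)>60:
        b=cv2.boxPoints(cv2.minAreaRect(c));print(w2j(onz("top",b,.043)).round(1).tolist())
a=cv2.resize(im[150:290,180:380,::-1],None,fx=3.9,fy=3.9,interpolation=cv2.INTER_CUBIC)
cv2.imwrite("pics/top6c.png",a)
E
```

```text
t 7.62 tcp jig [[15.06, -22.56, 47.58]] slant 0.4246 F jig [np.float64(-1.37), np.float64(-5.37), np.float64(-1.52)] tq [-0.96  0.1  -0.08] g 0.575
[[69.9, 159.7, 43.0], [115.6, 139.1, 43.0], [67.1, 35.9, 43.0], [21.6, 56.8, 43.0]]
```

View pics/top6c.png

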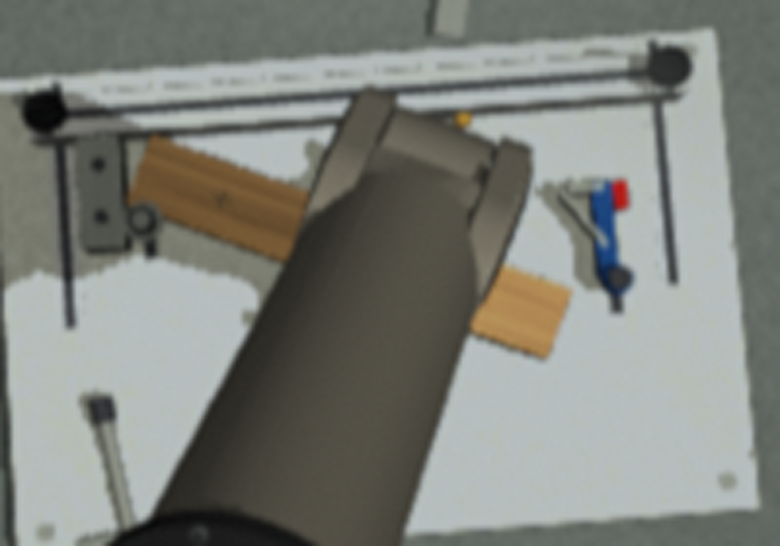

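The end is tucked in behind the post at the stop (corners at jig (69.9,159.7) and (115.6,139.1), slant 0.425), so the carriage sits about +5.5 mm. Next I work out swing increments that keep about 1 mm clear of the fence.

```bash
cat > sw.py <<'E'
from h import *
import sys
def T(s,F,gx=1.0,gy=0.5,L=188.7): return np.array([F-gx-L*np.sin(s)-25*np.cos(s),160-gy-L*np.cos(s)-25*np.sin(s)])
def rows(cur,ss,F,**k):
    c,s_=np.cos(JP[2]),np.sin(JP[2]);p=np.array(cur)
    for s in ss:
        q=T(s,F,**k);d=q-p;p=q
        print("s %.3f tcp %s  world %.1f %.1f mm"%(s,q.round(1),d[0]*c-d[1]*s_,d[0]*s_+d[1]*c))
if __name__=="__main__":
    rows([15.06,-22.3],[.4246,.40,.375,.35,.325,.30,.275,.25,.225,.2],115.6)
    t=lambda u,v:[(u+.5)/3.9-.5+180,(v+.5)/3.9-.5+150]
    print(w2j(onz("top",[t(545,190),t(557,186),t(600,240),t(560,197)],.041)).round(1).tolist())
E
python3 sw.py
python3 - <<'E'
import cv2
im=cv2.imread("pics/top0.png")
cv2.imwrite("pics/catch0.png",cv2.resize(im[190:240,310:355],None,fx=12,fy=12,interpolation=cv2.INTER_CUBIC))
E
```

```text
s 0.425 tcp [ 14.1 -22.7]  world -0.9 -0.5 mm
s 0.400 tcp [ 18.1 -24. ]  world 4.1 -0.9 mm
s 0.375 tcp [ 22.2 -25.2]  world 4.2 -0.8 mm
s 0.350 tcp [ 26.4 -26.3]  world 4.3 -0.7 mm
s 0.325 tcp [ 30.7 -27.3]  world 4.3 -0.6 mm
s 0.300 tcp [ 35.  -28.2]  world 4.4 -0.4 mm
s 0.275 tcp [ 39.3 -28.9]  world 4.4 -0.3 mm
s 0.250 tcp [ 43.7 -29.5]  world 4.4 -0.2 mm
s 0.225 tcp [ 48.1 -30. ]  world 4.5 -0.1 mm
s 0.200 tcp [ 52.6 -30.4]  world 4.5 0.1 mm
[[57.7, -120.6, 41.0], [59.9, -128.9, 41.0], [21.5, -154.5, 41.0], [52.3, -130.3, 41.0]]
```

View pics/catch0.png

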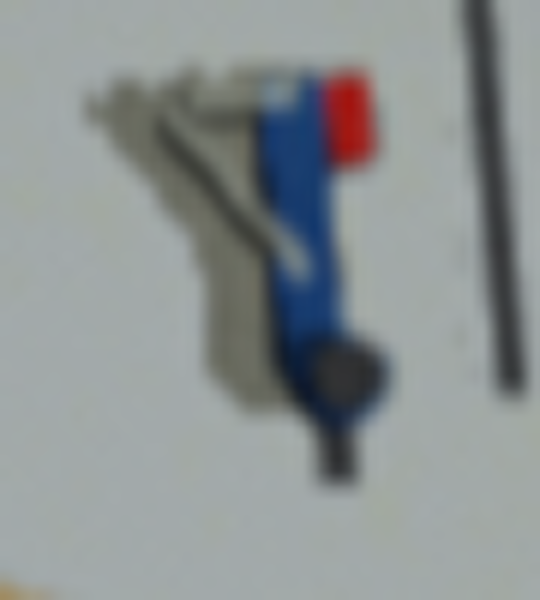

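The nose tip sits at about jig (58,−130), so the tail's corner will meet the nose near slant 0.24. I swing in the grip to about 0.27.

Call:
drive_tool(
  increments="-0.0009 -0.0005 0 0;0.0041 -0.0009 0 0.025;0.0042 -0.0008 0 0.025;0 0 0 0",
)

```text
t: 8.0
eef_pos: [0.5785, -0.0344, 0.0478]
tool_rot: [0.001, 0.797, 0.604, 0.001]
contact_force: [1.7, -4.9, -2.1]
gripper_width: 0.574
```

```bash
python3 st.py
```

```text
t 8.00 tcp jig [[23.58, -25.22, 47.82]] slant 0.3710 F jig [np.float64(1.24), np.float64(-5.05), np.float64(-2.1)] tq [-0.97 -0.21 -0.34] g 0.574
```

Call:
drive_tool(
  increments="-0.0005 -0.001 -0.0002 0;0.0043 -0.0007 0 0.025;0.0043 -0.0006 0 0.025;0 0 0 0",
)

```text
t: 8.33
eef_pos: [0.586, -0.036, 0.0473]
tool_rot: [-0.0, 0.781, 0.624, 0.0]
contact_force: [-0.0, -2.0, -1.5]
gripper_width: 0.57
```

```bash
python3 st.py
```

```text
t 8.33 tcp jig [[30.86, -27.51, 47.29]] slant 0.3201 F jig [np.float64(-0.24), np.float64(-2.03), np.float64(-1.54)] tq [-0.44 -0.09 -0.06] g 0.570
```

Call:
drive_tool(
  increments="0.0045 -0.0004 0 0.025;0.0045 -0.0003 0 0.025;0 0 0 0;0 0 0 0",
)

```text
t: 8.67
eef_pos: [0.5946, -0.0367, 0.0472]
tool_rot: [-0.0, 0.766, 0.643, 0.0]
contact_force: [0.8, -1.5, -0.7]
gripper_width: 0.575
```

```bash
python3 st.py
python3 - <<'E'
from h import *
im=bot.read_camera("top")
cv2.imwrite("pics/top7c.png",cv2.resize(im[150:290,180:380,::-1],None,fx=3.9,fy=3.9,interpolation=cv2.INTER_CUBIC))
E
```

```text
t 8.67 tcp jig [[39.33, -29.09, 47.23]] slant 0.2727 F jig [np.float64(0.66), np.float64(-1.54), np.float64(-0.7)] tq [-0.25 -0.2   0.05] g 0.575
```

View pics/top7c.png

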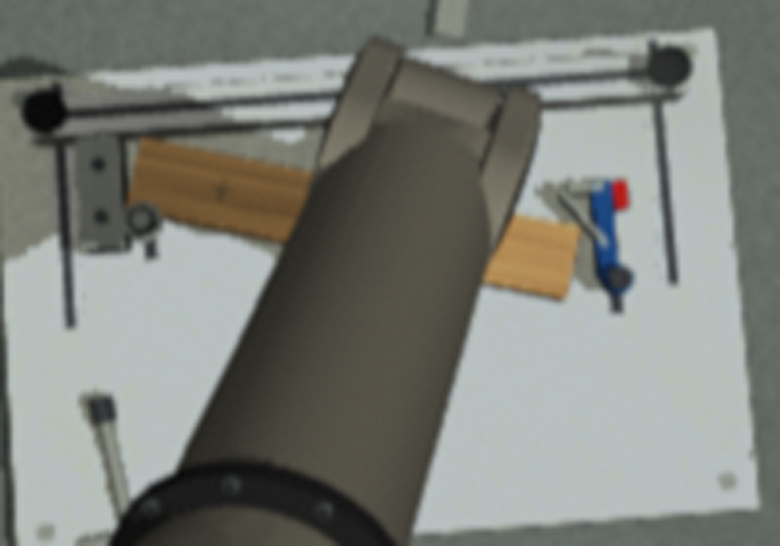

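The plank's tail corner is now just short of the nose (at about (580,222) in the crop). I let go, lift, and come round to the robot side with the fingers shut to push near the tail.

Call:
drive_tool(
  increments="0 0 0 0;0 0 0 0;0 0 0 0;0 0 0 0",
  grip=0.85,
)

```text
t: 9.05
eef_pos: [0.594, -0.0367, 0.0473]
tool_rot: [-0.0, 0.766, 0.642, -0.0]
contact_force: [0.2, 0.4, 0.3]
gripper_width: 0.851
```

Call:
drive_tool(
  increments="0 0 0.015 0;0 0 0.025 0;0 0 0.03 0;0 0 0 0",
)

```text
t: 9.38
eef_pos: [0.5973, -0.0376, 0.1222]
tool_rot: [0.002, 0.767, 0.642, 0.003]
contact_force: [0.3, 0.0, 0.1]
gripper_width: 0.85
```

```bash
python3 st.py; python3 -c "
from station import bot;print(bot.get_obs()['q'])"
```

```text
t 9.38 tcp jig [[41.9, -30.22, 122.22]] slant 0.2743 F jig [np.float64(0.3), np.float64(-0.02), np.float64(0.13)] tq [-0.03 -0.06  0.03] g 0.850
[-0.39324049  0.54190062  0.47110398  1.88415408 -0.33790532  0.78621385
  0.08311113]
```

Call:
drive_tool(
  increments="-0.0057 -0.0063 0 -0.118;-0.0057 -0.0063 0 -0.118;-0.0057 -0.0063 0 -0.118;-0.0057 -0.0063 0 -0.118;-0.0057 -0.0063 0 -0.118;-0.0057 -0.0063 0 -0.118;-0.0057 -0.0063 0 -0.118;-0.0057 -0.0063 0 -0.118;-0.0057 -0.0063 0 -0.118;-0.0057 -0.0063 0 -0.118;-0.0057 -0.0063 0 -0.118;0 0 0 0",
  grip=0,
)

```text
t: 10.38
eef_pos: [0.5302, -0.1075, 0.117]
tool_rot: [0.0, 0.999, 0.045, -0.001]
contact_force: [-0.1, -0.1, -0.1]
gripper_width: 0.004
```

```bash
python3 st.py
python3 - <<'E'
from h import *
im=bot.read_camera("top")
cv2.imwrite("pics/top8c.png",cv2.resize(im[150:290,180:380,::-1],None,fx=3.9,fy=3.9,interpolation=cv2.INTER_CUBIC))
m=plankmask(im);m[:140]=0;m[310:]=0;m[:,:160]=0;m[:,390:]=0
for c in cv2.findContours(m,0,1)[0]:
    if cv2.contourArea(c)>60:
        b=cv2.boxPoints(cv2.minAreaRect(c));print(w2j(onz("top",b,.043)).round(1).tolist())
im=bot.read_camera("side")
cv2.imwrite("pics/side8.png",cv2.resize(im[160:290,200:390,::-1],None,fx=4,fy=4,interpolation=cv2.INTER_CUBIC))
E
```

```text
t 10.38 tcp jig [[-31.68, -93.26, 117.03]] slant 1.5777 F jig [np.float64(-0.07), np.float64(-0.09), np.float64(-0.12)] tq [-0.05  0.01 -0.  ] g 0.004
[[66.0, 159.9, 43.0], [114.6, 146.3, 43.0], [46.5, -83.3, 43.0], [-1.8, -68.8, 43.0]]
```

View pics/top8c.png

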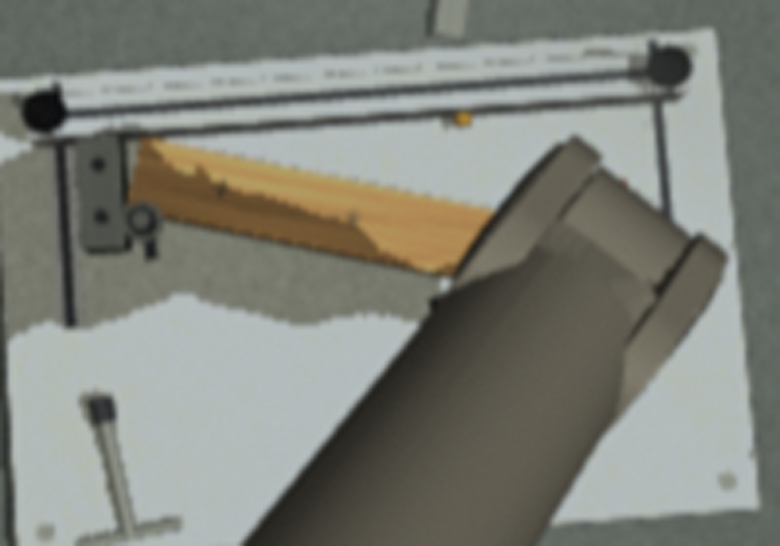

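View pics/side8.png

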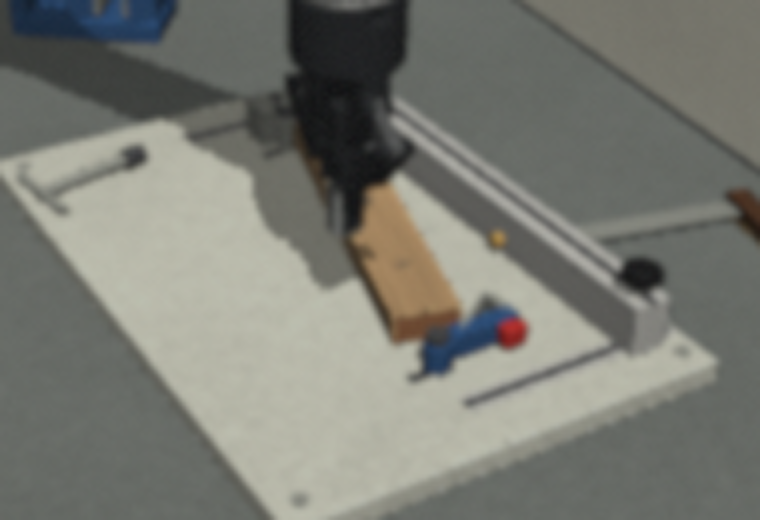

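Call:
drive_tool(
  increments="0 0 -0.02 0;0 0 -0.025 0;0 0 -0.015 0;0 0 -0.008 0;0 0 -0.002 0;0 0 0 0;0 0 0 0",
)

```text
t: 11.07
eef_pos: [0.5322, -0.1065, 0.048]
tool_rot: [0.0, 0.999, 0.049, 0.001]
contact_force: [0.4, -0.6, 0.4]
gripper_width: 0.0
```

```bash
python3 st.py
```

```text
t 11.07 tcp jig [[-29.53, -92.47, 48.02]] slant 1.5708 F jig [np.float64(0.33), np.float64(-0.6), np.float64(0.4)] tq [ 0.02 -0.   -0.02] g 0.000
```

Call:
drive_tool(
  increments="0.002 0.0002 -0.001 0;0.002 0.0002 -0.001 0;0.001 0.0001 0 0;0 0 0 0",
)

```text
t: 11.4
eef_pos: [0.5372, -0.1057, 0.0456]
tool_rot: [0.0, 0.999, 0.049, 0.0]
contact_force: [0.6, -0.3, 0.3]
gripper_width: -0.001
```

Call:
drive_tool(
  increments="0.002 0 0 0;0.002 0 0 0;0 0 0 0",
)

```text
t: 11.65
eef_pos: [0.5411, -0.1059, 0.0454]
tool_rot: [0.0, 0.999, 0.049, 0.0]
contact_force: [0.6, 0.2, 0.4]
gripper_width: 0.001
```

```bash
python3 st.py
```

```text
t 11.65 tcp jig [[-20.67, -92.68, 45.4]] slant 1.5714 F jig [np.float64(0.61), np.float64(0.16), np.float64(0.44)] tq [-0.   -0.01  0.  ] g 0.001
```

Call:
drive_tool(
  increments="0.002 -0.0002 0 0;0.002 -0.0002 0 0;0.002 -0.0002 0 0;0 0 0 0",
)

```text
t: 11.98
eef_pos: [0.5469, -0.1066, 0.0453]
tool_rot: [0.0, 0.999, 0.048, 0.0]
contact_force: [1.3, -0.1, -0.3]
gripper_width: -0.005
```

Call:
drive_tool(
  increments="0.002 -0.0002 0 0;0.002 -0.0002 0 0;0.002 -0.0002 0 0;0 0 0 0",
)

```text
t: 12.32
eef_pos: [0.5517, -0.1072, 0.0451]
tool_rot: [-0.0, 0.999, 0.048, -0.001]
contact_force: [-4.2, 0.5, 2.5]
gripper_width: 0.001
```

```bash
python3 st.py
python3 - <<'E'
from h import *
im=bot.read_camera("top")
m=plankmask(im);m[:140]=0;m[310:]=0;m[:,:160]=0;m[:,300:]=0
for c in cv2.findContours(m,0,1)[0]:
    if cv2.contourArea(c)>60:
        b=cv2.boxPoints(cv2.minAreaRect(c));print(w2j(onz("top",b,.043)).round(1).tolist())
cv2.imwrite("pics/top9c.png",cv2.resize(im[150:290,180:380,::-1],None,fx=3.9,fy=3.9,interpolation=cv2.INTER_CUBIC))
im=bot.read_camera("side")
cv2.imwrite("pics/side9.png",cv2.resize(im[160:290,200:390,::-1],None,fx=4,fy=4,interpolation=cv2.INTER_CUBIC))
E
```

```text
t 12.32 tcp jig [[-10.18, -95.07, 45.1]] slant 1.5721 F jig [np.float64(-4.1), np.float64(0.95), np.float64(2.54)] tq [-0.01  0.84  0.  ] g 0.001
[[65.4, 160.0, 43.0], [113.5, 148.3, 43.0], [57.2, -68.0, 43.0], [9.4, -55.5, 43.0]]
```

View pics/side9.png

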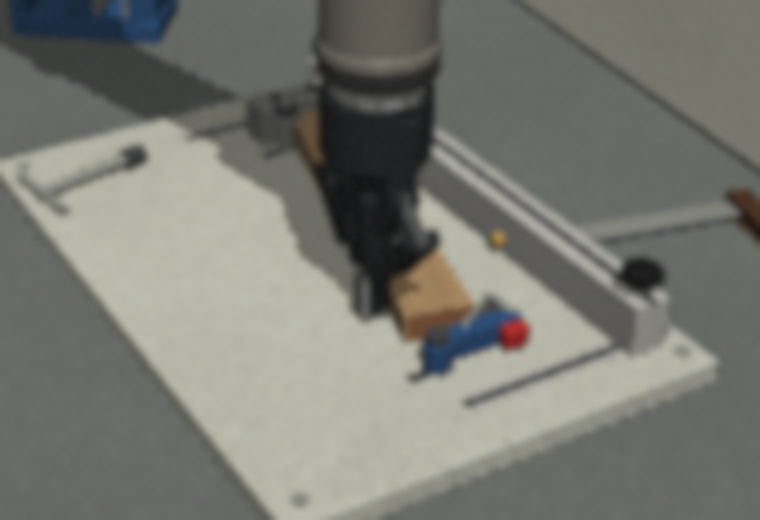

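The plank has begun turning (slant 0.24) with 4 N at the nose. I continue in small steps.

Call:
drive_tool(
  increments="0.0015 -0.0002 0 0;0.0015 -0.0002 0 0;0 0 0 0",
)

```text
t: 12.67
eef_pos: [0.5555, -0.1077, 0.0452]
tool_rot: [0.0, 0.999, 0.048, -0.0]
contact_force: [-2.6, -0.9, 0.6]
gripper_width: 0.001
```

```bash
python3 st.py
```

```text
t 12.67 tcp jig [[-6.48, -95.89, 45.19]] slant 1.5718 F jig [np.float64(-2.65), np.float64(-0.69), np.float64(0.59)] tq [-0.19  0.77 -0.04] g 0.001
```

Call:
drive_tool(
  increments="0.0015 -0.0002 0 0;0.0015 -0.0002 0 0;0.0015 -0.0002 0 0;0.0015 -0.0002 0 0;0 0 0 0",
)

```text
t: 13.08
eef_pos: [0.5621, -0.1084, 0.0453]
tool_rot: [0.0, 0.999, 0.048, 0.0]
contact_force: [-1.9, -0.6, 0.5]
gripper_width: -0.002
```

```bash
python3 st.py
```

```text
t 13.08 tcp jig [[0.02, -97.23, 45.28]] slant 1.5715 F jig [np.float64(-1.99), np.float64(-0.45), np.float64(0.52)] tq [-0.23  0.5  -0.04] g -0.002
```

Call:
drive_tool(
  increments="0.002 -0.0002 0 0;0.002 -0.0002 0 0;0.002 -0.0002 0 0;0.002 -0.0002 0 0;0.002 -0.0002 0 0;0 0 0 0",
)

```text
t: 13.58
eef_pos: [0.5729, -0.109, 0.0456]
tool_rot: [0.0, 0.999, 0.049, 0.001]
contact_force: [0.0, -0.2, 0.5]
gripper_width: 0.004
```

```bash
python3 st.py
python3 - <<'E'
from h import *
im=bot.read_camera("top")
m=plankmask(im);m[:140]=0;m[310:]=0;m[:,:160]=0;m[:,300:]=0
for c in cv2.findContours(m,0,1)[0]:
    if cv2.contourArea(c)>60:
        b=cv2.boxPoints(cv2.minAreaRect(c));print(w2j(onz("top",b,.043)).round(1).tolist())
cv2.imwrite("pics/top10c.png",cv2.resize(im[150:290,180:380,::-1],None,fx=3.9,fy=3.9,interpolation=cv2.INTER_CUBIC))
E
```

```text
t 13.58 tcp jig [[10.71, -98.94, 45.55]] slant 1.5711 F jig [np.float64(-0.0), np.float64(-0.17), np.float64(0.55)] tq [-0.06  0.06  0.  ] g 0.004
[[65.6, 159.9, 43.0], [115.1, 151.7, 43.0], [75.3, -68.7, 43.0], [26.0, -59.6, 43.0]]
```

View pics/top10c.png

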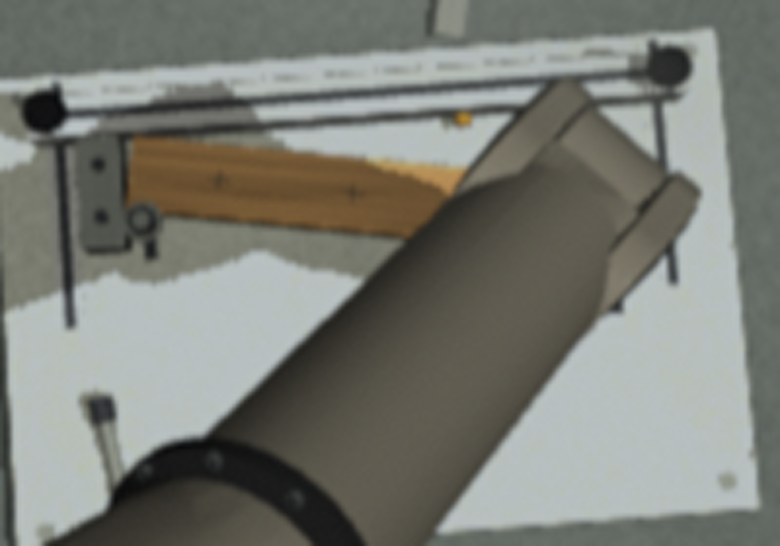

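Call:
drive_tool(
  increments="0.002 0 0 0;0.002 0 0 0;0.002 0 0 0;0.002 0 0 0;0.002 0 0 0;0 0 0 0",
)

```text
t: 14.13
eef_pos: [0.5821, -0.1093, 0.0453]
tool_rot: [0.0, 0.999, 0.048, 0.0]
contact_force: [-0.7, -0.6, -0.2]
gripper_width: 0.001
```

```bash
python3 st.py
```

```text
t 14.13 tcp jig [[19.85, -100.15, 45.35]] slant 1.5716 F jig [np.float64(-0.72), np.float64(-0.5), np.float64(-0.23)] tq [-0.08  0.24  0.03] g 0.001
```

Call:
drive_tool(
  increments="0.002 0 0 0;0.002 0 0 0;0.002 0 0 0;0.002 0 0 0;0.002 0 0 0;0 0 0 0",
)

```text
t: 14.63
eef_pos: [0.5921, -0.1093, 0.0453]
tool_rot: [0.0, 0.999, 0.048, 0.0]
contact_force: [-0.5, -0.6, -0.3]
gripper_width: 0.002
```

```bash
python3 st.py
python3 - <<'E'
from h import *
im=bot.read_camera("top")
m=plankmask(im);m[:140]=0;m[310:]=0;m[:,:160]=0;m[:,300:]=0
for c in cv2.findContours(m,0,1)[0]:
    if cv2.contourArea(c)>60:
        b=cv2.boxPoints(cv2.minAreaRect(c));print(w2j(onz("top",b,.043)).round(1).tolist())
cv2.imwrite("pics/top11c.png",cv2.resize(im[150:290,180:380,::-1],None,fx=3.9,fy=3.9,interpolation=cv2.INTER_CUBIC))
im=bot.read_camera("side")
cv2.imwrite("pics/side11.png",cv2.resize(im[160:290,200:390,::-1],None,fx=4,fy=4,interpolation=cv2.INTER_CUBIC))
E
```

```text
t 14.63 tcp jig [[29.79, -101.1, 45.32]] slant 1.5716 F jig [np.float64(-0.52), np.float64(-0.58), np.float64(-0.28)] tq [-0.14  0.18  0.05] g 0.002
[[65.5, 158.2, 43.0], [115.1, 153.5, 43.0], [92.2, -62.1, 43.0], [42.6, -56.6, 43.0]]
```

View pics/side11.png

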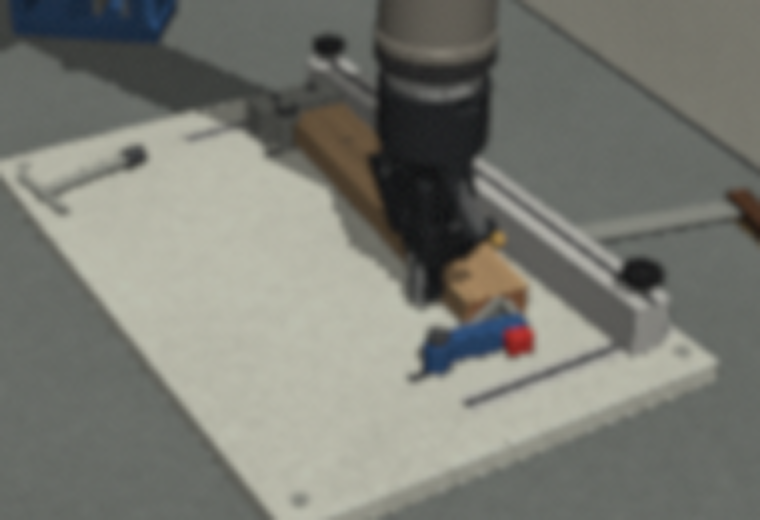

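The slant is about 0.095 and the nose is pushed aside. The end has drifted about 1.5 mm off the stop, so I add some +y drag while pushing.

Call:
drive_tool(
  increments="0.0018 0.0009 0 0;0.0018 0.0009 0 0;0.0018 0.0009 0 0;0.0018 0.0007 0 0;0.0018 0.0005 0 0;0 0 0 0",
)

```text
t: 15.23
eef_pos: [0.601, -0.1051, 0.0453]
tool_rot: [0.0, 0.999, 0.049, 0.0]
contact_force: [-1.1, -0.3, -0.4]
gripper_width: 0.001
```

```bash
python3 st.py
python3 - <<'E'
from h import *
im=bot.read_camera("top")
m=plankmask(im);m[:140]=0;m[310:]=0;m[:,:160]=0;m[:,300:]=0
for c in cv2.findContours(m,0,1)[0]:
    if cv2.contourArea(c)>60:
        b=cv2.boxPoints(cv2.minAreaRect(c));print(w2j(onz("top",b,.043)).round(1).tolist())
E
```

```text
t 15.23 tcp jig [[39.09, -97.78, 45.29]] slant 1.5713 F jig [np.float64(-1.15), np.float64(-0.15), np.float64(-0.36)] tq [-0.15  0.11  0.02] g 0.001
[[115.3, 153.6, 43.0], [100.2, -54.7, 43.0], [50.3, -50.8, 43.0], [65.5, 156.6, 43.0]]
```

Run:
```python
from h import *
im=bot.read_camera("top")
cv2.imwrite("pics/top12c.png",cv2.resize(im[160:230,180:280,::-1],None,fx=7.5,fy=7.5,interpolation=cv2.INTER_CUBIC))
```

```text
(no output)
```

View pics/top12c.png

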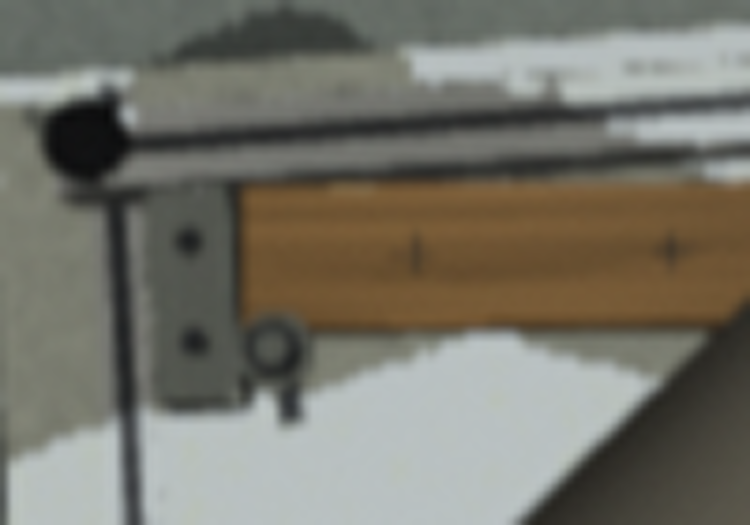

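The end is about 2 mm short of the stop (dark strip at 235–243). I keep pressing in with a +y bias, and will nudge the tail home afterwards if needed.

Call:
drive_tool(
  increments="0.0015 0.0006 0 0;0.0015 0.0006 0 0;0.0015 0.0006 0 0;0 0 0 0",
)

```text
t: 15.67
eef_pos: [0.6053, -0.1035, 0.0453]
tool_rot: [0.0, 0.999, 0.048, 0.0]
contact_force: [-1.7, -2.0, -0.2]
gripper_width: -0.005
```

Call:
drive_tool(
  increments="0.0015 0.0006 0 0;0.0015 0.0006 0 0;0 0 0 0",
)

```text
t: 15.92
eef_pos: [0.6083, -0.1023, 0.0453]
tool_rot: [0.0, 0.999, 0.048, 0.0]
contact_force: [-1.0, -1.3, 0.6]
gripper_width: -0.001
```

```bash
python3 st.py
python3 - <<'E'
from h import *
im=bot.read_camera("top")
cv2.imwrite("pics/top13c.png",cv2.resize(im[160:230,180:280,::-1],None,fx=7.5,fy=7.5,interpolation=cv2.INTER_CUBIC))
im=bot.read_camera("side")
cv2.imwrite("pics/side13.png",cv2.resize(im[160:290,200:390,::-1],None,fx=4,fy=4,interpolation=cv2.INTER_CUBIC))
E
```

```text
t 15.92 tcp jig [[46.58, -95.67, 45.28]] slant 1.5715 F jig [np.float64(-1.12), np.float64(-1.15), np.float64(0.62)] tq [-0.18  0.24 -0.01] g -0.001
```

View pics/side13.png

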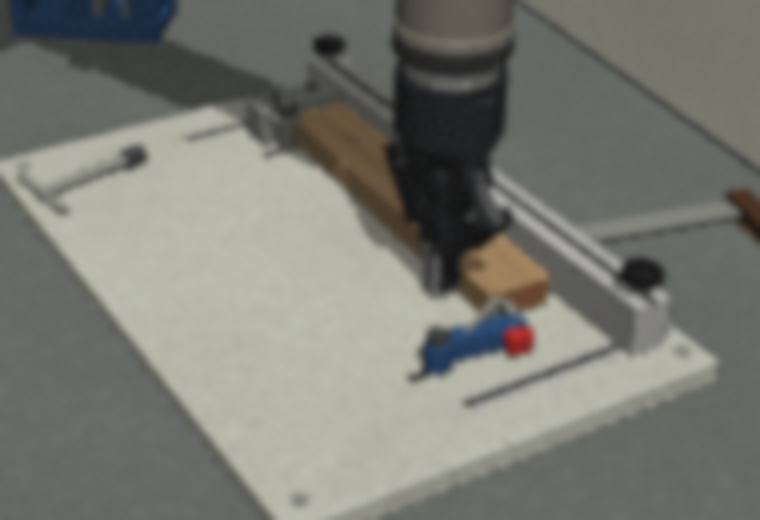

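View pics/top13c.png

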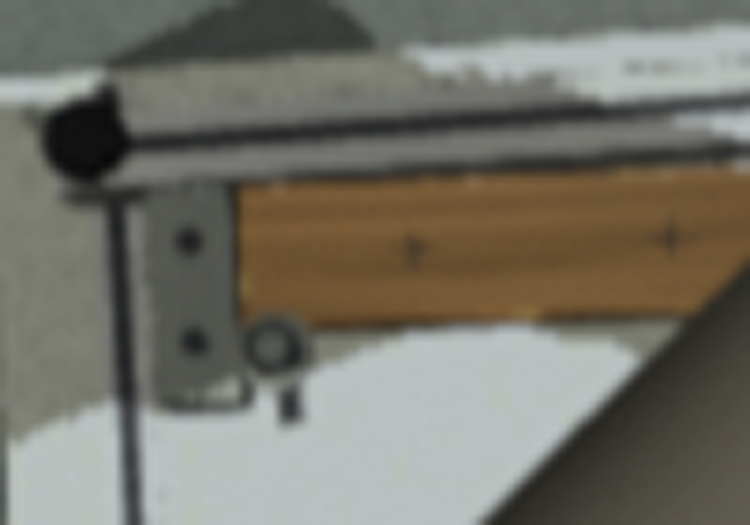

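The +y drag worked and the gap has shrunk (strip now 233–240). Before the hard part I shift the contact closer to the tail, for leverage.

Call:
drive_tool(
  increments="-0.004 -0.0004 0 0;0.0004 -0.004 0 0;0.0004 -0.004 0 0;0.0004 -0.004 0 0;0.003 0.0003 0 0;0 0 0 0",
)

```text
t: 16.52
eef_pos: [0.609, -0.1149, 0.0455]
tool_rot: [0.0, 0.999, 0.048, 0.0]
contact_force: [0.7, 0.4, -0.0]
gripper_width: 0.001
```

```bash
python3 st.py
```

```text
t 16.52 tcp jig [[46.02, -108.3, 45.49]] slant 1.5722 F jig [np.float64(0.73), np.float64(0.29), np.float64(-0.01)] tq [-0.06 -0.04  0.04] g 0.001
```

Call:
drive_tool(
  increments="0.001 0.0003 0 0;0.001 0.0003 0 0;0.001 0.0003 0 0;0 0 0 0",
)

```text
t: 16.85
eef_pos: [0.6105, -0.1141, 0.0451]
tool_rot: [0.0, 0.999, 0.048, -0.001]
contact_force: [-2.9, -2.6, 1.0]
gripper_width: 0.001
```

```bash
python3 st.py
```

```text
t 16.85 tcp jig [[47.65, -107.63, 45.1]] slant 1.5722 F jig [np.float64(-3.1), np.float64(-2.29), np.float64(1.01)] tq [-0.52  0.67 -0.09] g 0.001
```

Call:
drive_tool(
  increments="0.001 0.0003 0 0;0.001 0.0003 0 0;0 0 0 0",
)

```text
t: 17.1
eef_pos: [0.6125, -0.1138, 0.0451]
tool_rot: [0.0, 0.999, 0.048, -0.001]
contact_force: [-4.0, -2.8, 1.6]
gripper_width: -0.003
```

```bash
python3 st.py
```

```text
t 17.10 tcp jig [[49.59, -107.59, 45.13]] slant 1.5725 F jig [np.float64(-4.3), np.float64(-2.37), np.float64(1.56)] tq [-0.71  0.85 -0.08] g -0.003
```

Call:
drive_tool(
  increments="0.001 0.0001 0 0;0.001 0.0001 0 0;0 0 0 0",
)

```text
t: 17.35
eef_pos: [0.6142, -0.1136, 0.0451]
tool_rot: [0.0, 0.999, 0.048, -0.001]
contact_force: [-5.3, -2.5, 1.9]
gripper_width: 0.003
```

```bash
python3 st.py
```

```text
t 17.35 tcp jig [[51.35, -107.55, 45.11]] slant 1.5726 F jig [np.float64(-5.52), np.float64(-1.99), np.float64(1.88)] tq [-0.7   0.98 -0.04] g 0.003
```

Call:
drive_tool(
  increments="0.001 0.0001 0 0;0.001 0.0001 0 0;0 0 0 0",
)

```text
t: 17.6
eef_pos: [0.6154, -0.1136, 0.0451]
tool_rot: [0.0, 0.999, 0.048, -0.002]
contact_force: [-7.0, -3.4, 4.4]
gripper_width: 0.005
```

```bash
python3 st.py
```

```text
t 17.60 tcp jig [[52.57, -107.61, 45.09]] slant 1.5728 F jig [np.float64(-7.34), np.float64(-2.65), np.float64(4.44)] tq [-0.66  1.47 -0.01] g 0.005
```

Call:
drive_tool(
  increments="0.001 0.0001 0.0002 0;0.001 0.0001 0 0;0 0 0 0",
)

```text
t: 17.85
eef_pos: [0.6174, -0.1136, 0.0451]
tool_rot: [0.0, 0.999, 0.048, -0.002]
contact_force: [-6.1, -4.6, 1.5]
gripper_width: -0.005
```

```bash
python3 st.py
python3 - <<'E'
from h import *
im=bot.read_camera("side")
cv2.imwrite("pics/side14.png",cv2.resize(im[200:270,270:370,::-1],None,fx=7.5,fy=7.5,interpolation=cv2.INTER_CUBIC))
E
```

```text
t 17.85 tcp jig [[54.49, -107.83, 45.1]] slant 1.5729 F jig [np.float64(-6.52), np.float64(-4.01), np.float64(1.5)] tq [-0.83  1.39  0.03] g -0.005
```

View pics/side14.png

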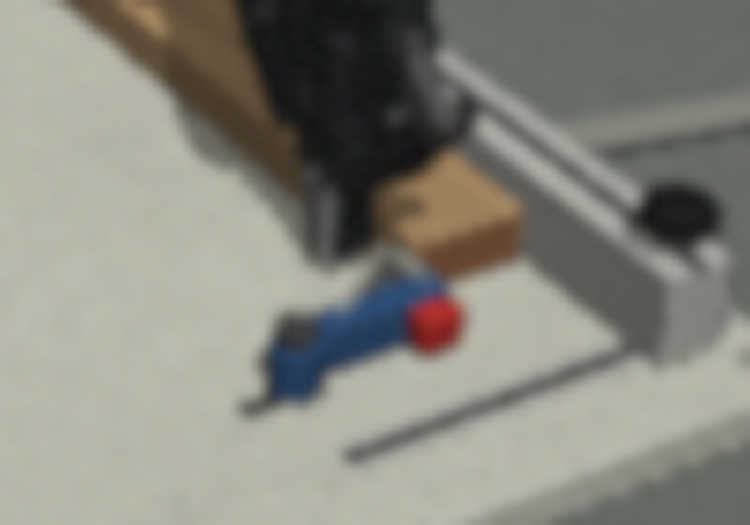

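Call:
drive_tool(
  increments="0.001 0 0 0;0.001 0 0 0;0 0 0 0",
)

```text
t: 18.15
eef_pos: [0.6179, -0.1137, 0.0451]
tool_rot: [-0.0, 0.999, 0.048, -0.003]
contact_force: [-10.4, -3.2, 7.1]
gripper_width: 0.003
```

```bash
python3 st.py
```

```text
t 18.15 tcp jig [[55.08, -107.95, 45.06]] slant 1.5733 F jig [np.float64(-10.67), np.float64(-2.21), np.float64(7.08)] tq [-0.62  2.29 -0.05] g 0.003
```

Call:
drive_tool(
  increments="0.001 0 0 0;0.0005 0 0 0;0 0 0 0",
)

```text
t: 18.4
eef_pos: [0.618, -0.1137, 0.045]
tool_rot: [-0.001, 0.999, 0.047, -0.004]
contact_force: [-15.5, -2.5, 11.7]
gripper_width: -0.001
```

```bash
python3 st.py
```

```text
t 18.40 tcp jig [[55.15, -107.98, 45.04]] slant 1.5737 F jig [np.float64(-15.71), np.float64(-0.97), np.float64(11.7)] tq [-0.54  3.1   0.05] g -0.001
```

Force rose to 15.7 N (19.6 N with the vertical part) with no motion, so I back off at once and look.

Call:
drive_tool(
  increments="-0.002 0 0.0003 0;-0.0005 0 0 0;0 0 0 0",
)

```text
t: 18.65
eef_pos: [0.6177, -0.1137, 0.0451]
tool_rot: [0.0, 0.999, 0.048, -0.002]
contact_force: [-7.3, -5.0, 0.7]
gripper_width: 0.001
```

```bash
python3 st.py
python3 - <<'E'
from h import *
im=bot.read_camera("side")
cv2.imwrite("pics/side15.png",cv2.resize(im[200:270,270:370,::-1],None,fx=7.5,fy=7.5,interpolation=cv2.INTER_CUBIC))
im=bot.read_camera("top")
cv2.imwrite("pics/top15.png",cv2.resize(im[155:255,190:370,::-1],None,fx=4.4,fy=4.4,interpolation=cv2.INTER_CUBIC))
E
```

```text
t 18.65 tcp jig [[54.84, -107.94, 45.12]] slant 1.5732 F jig [np.float64(-7.78), np.float64(-4.3), np.float64(0.67)] tq [-0.92  1.45 -0.06] g 0.001
```

View pics/side15.png

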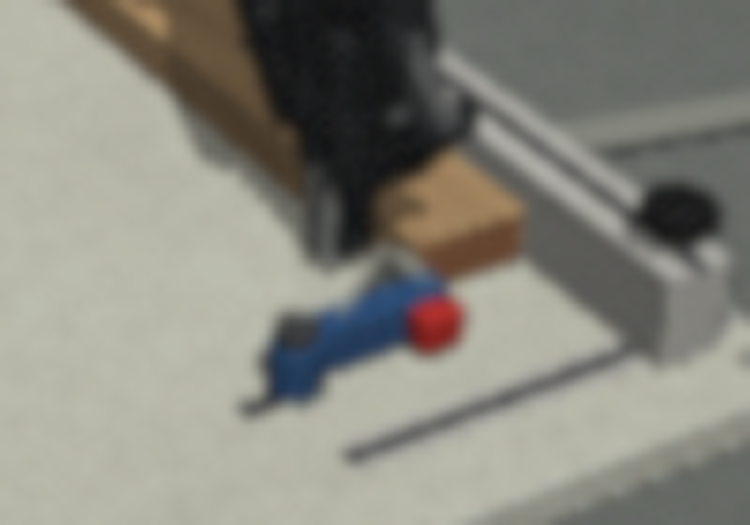

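View pics/top15.png

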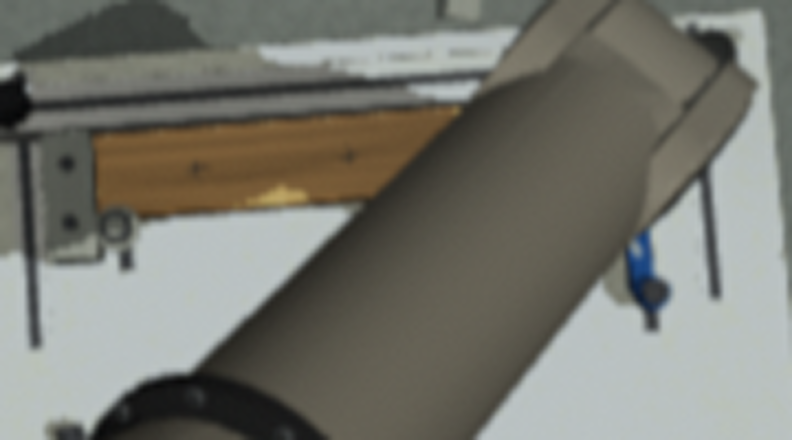

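```bash
cat > tab.py <<'E'
from h import *
def tab(im,n):
    h=cv2.cvtColor(im,cv2.COLOR_RGB2HSV);m=(cv2.inRange(h,(0,150,90),(6,255,255))|cv2.inRange(h,(172,150,90),(180,255,255)))
    roi=np.zeros_like(m)
    if n=="side": roi[200:280,280:390]=255
    else: roi[180:240,310:360]=255
    M=cv2.moments(m&roi,True)
    return (M["m10"]/M["m00"],M["m01"]/M["m00"],M["m00"]) if M["m00"] else None
E
python3 - <<'E'
from tab import *
im0=cv2.imread("pics/side0.png")[:,:,::-1].copy();print("shut",tab(im0,"side"))
im=bot.read_camera("side");print("now",tab(im,"side"))
a=tab(im0,"side");b=tab(im,"side")
p=w2j(onz("side",[a[:2],b[:2]],.036));print(p.round(1).tolist())
piv=np.array([-4.5,-165]);d=p[:,:2]-piv;print(np.diff(np.arctan2(d[:,1],d[:,0])))
# plank top fence-side edge in side view: rough look
cv2.imwrite("pics/side16.png",cv2.resize(im[205:245,310:360,::-1],None,fx=15,fy=15,interpolation=cv2.INTER_CUBIC))
E
```

```text
shut (327.5, 242.5, 30.0)
now (327.5483870967742, 242.58064516129033, 31.0)
[[49.2, -176.0, 36.0], [49.1, -176.4, 36.0]]
[-0.00683952]
```

View pics/side16.png

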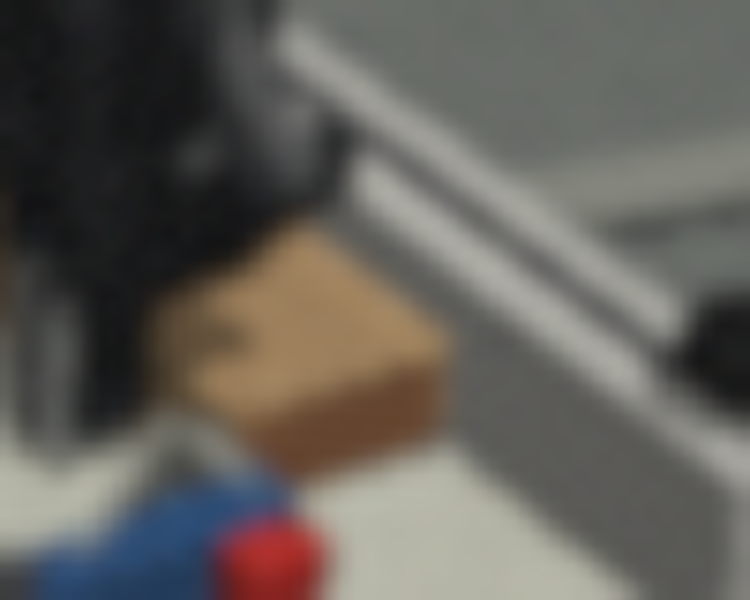

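The red tab is back at its shut position (0.007 rad off), so the catch snapped at t of about 17.8 and the hard stop was the plank flush on the fence. I retreat and check.

Call:
drive_tool(
  increments="-0.001 -0.0001 0 0;-0.002 -0.0002 0 0;-0.003 -0.0003 0 0;-0.005 -0.0005 0 0;-0.008 -0.0008 0 0;-0.01 -0.001 0 0;0 0 0.02 0;0 0 0.03 0;0 0 0.03 0;0 0 0 0",
)

```text
t: 19.63
eef_pos: [0.5937, -0.1165, 0.131]
tool_rot: [0.0, 0.999, 0.048, 0.004]
contact_force: [1.3, -0.5, -0.2]
gripper_width: -0.004
```

Call:
drive_tool(
  increments="-0.03 0.03 0.02 0;-0.03 0.03 0.02 0;-0.02 0.03 0.02 0;0 0.035 0.02 0;0 0.035 0.02 0;0 0.035 0 0;0 0.035 0 0;0 0.035 0 0;0 0.035 0 0;0 0 0 0",
)

```text
t: 20.47
eef_pos: [0.5168, 0.1869, 0.2205]
tool_rot: [-0.002, 0.999, 0.054, -0.0]
contact_force: [0.6, 0.8, -0.0]
gripper_width: -0.002
```

```bash
python3 st.py
python3 - <<'E'
from tab import *
im=bot.read_camera("top");cv2.imwrite("pics/top17f.png",im[:,:,::-1])
im0=cv2.imread("pics/top0.png")[:,:,::-1].copy()
print("tab top shut/now",tab(im0,"top"),tab(im,"top"))
m=plankmask(im);m[:140]=0;m[310:]=0;m[:,:160]=0;m[:,390:]=0
for c in cv2.findContours(m,0,1)[0]:
    if cv2.contourArea(c)>60:
        b=cv2.boxPoints(cv2.minAreaRect(c));print(b.round(1).tolist(),w2j(onz("top",b,.043)).round(1).tolist())
cv2.imwrite("pics/top17.png",cv2.resize(im[155:295,175:380,::-1],None,fx=3.8,fy=3.8,interpolation=cv2.INTER_CUBIC))
cv2.imwrite("pics/top17s.png",cv2.resize(im[165:225,190:245,::-1],None,fx=10,fy=10,interpolation=cv2.INTER_CUBIC))
im=bot.read_camera("side");im0=cv2.imread("pics/side0.png")[:,:,::-1].copy();print("side",tab(im0,"side"),tab(im,"side"))
cv2.imwrite("pics/side17.png",cv2.resize(im[165:285,200:390,::-1],None,fx=4.2,fy=4.2,interpolation=cv2.INTER_CUBIC))
E
```

```text
t 20.47 tcp jig [[-16.28, 201.05, 220.47]] slant 1.5604 F jig [np.float64(0.72), np.float64(0.78), np.float64(-0.04)] tq [ 0.05  0.01 -0.02] g -0.002
tab top shut/now (338.57142857142856, 199.42857142857142, 21.0) (338.57142857142856, 199.42857142857142, 21.0)
[[210.6999969482422, 185.1999969482422], [324.8999938964844, 177.0], [326.3999938964844, 196.89999389648438], [212.10000610351562, 205.10000610351562]] [[112.7, 159.7, 43.0], [112.6, -139.6, 43.0], [59.9, -138.9, 43.0], [60.2, 159.2, 43.0]]
side (327.5, 242.5, 30.0) (327.46666666666664, 242.53333333333333, 30.0)
```

View pics/top17.png

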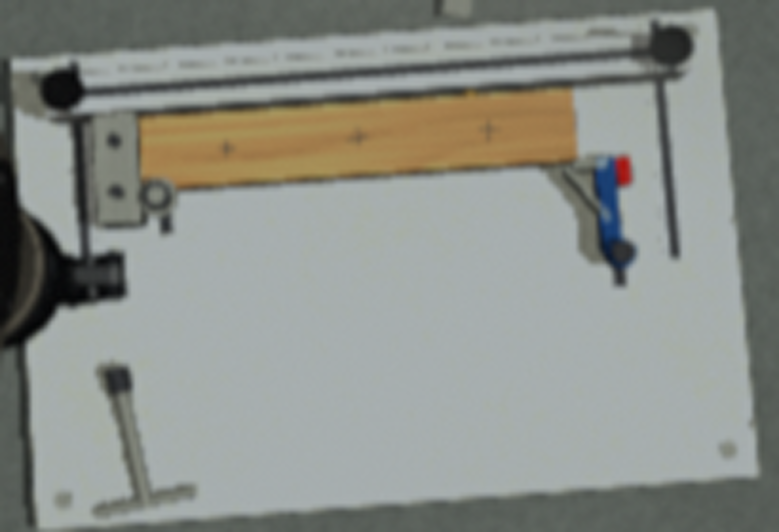

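View pics/side17.png

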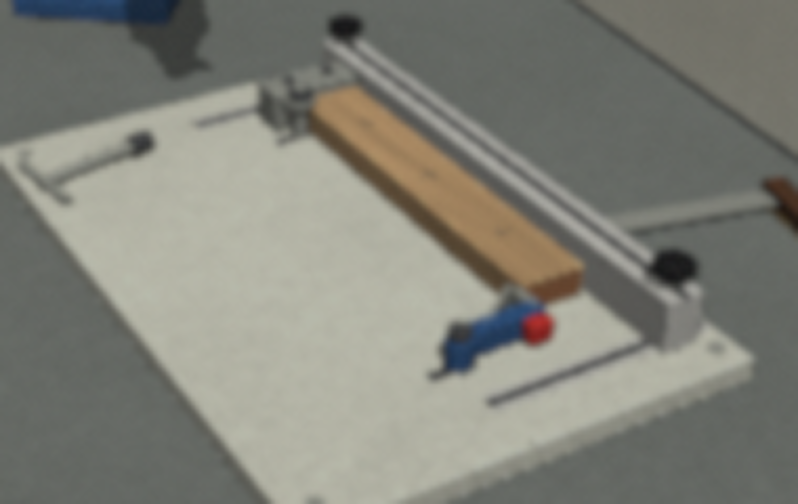

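View pics/top17s.png

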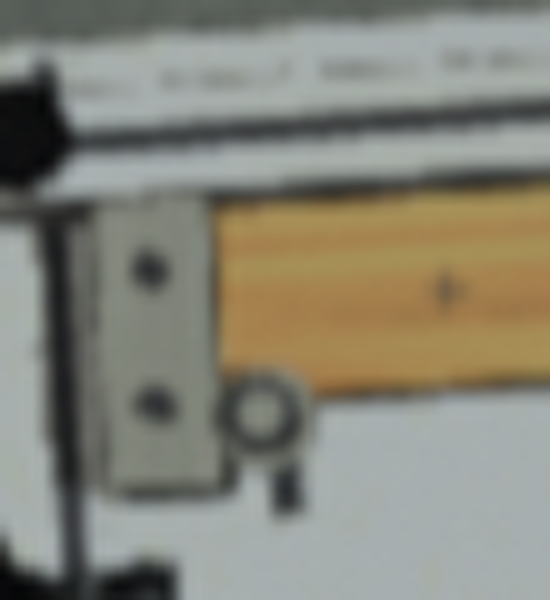

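The plank lies in line (y 159.5 to −139.3, edges parallel to the fence). Its end is on the stop and the catch is shut in front of it. The chuck key is unmoved and the arm is clear, so I hand in.

```bash
python3 -c "
from station import bot
print(bot.hand_in())"
```

```text
the job is handed in; nothing more can be done
None
```

The plank is loaded in the jig: its end is at the stop and the catch has snapped shut in front of it. I handed the job in at about 20.5 s of the 72 s allowed.

**How it went:**
- I gripped the plank and slid it flat, at a slant of about 0.42 rad, in behind the post.
- I felt the fence at about 1.3 N, which with the pictures puts the carriage about 5 to 6 mm beyond its middle setting. I then felt the end stop at about 5.4 N.
- I swung the plank to about 0.27 rad in the grip, let go, and pushed near the tail with the fingers shut until the catch snapped.

**Last checks:**
- **Plank:** in the top view it spans jig y from about 159.5 to −139.3 mm, so its end is at the stop (160) within the camera's error. Both long edges are parallel to the fence.
- **Catch:** the red tab is back at its shut position in both cameras.
- **Bystanders:** the chuck key is where it was. I did not measure the vice and jar again, but the arm went nowhere near them.

**Less than ideal:**
- During the swing the end drifted 2 to 3 mm off the stop. I dragged it back before the catch closed.
- I pushed on a little after the snap without noticing it. The highest reading was 15.7 N along the push, or about 19.6 N counting the downward part. That is under 20 N, but close, and forces were only read at the end of each move.

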